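# Stow the model seat in the lidded parts chest

### The arm

A 6-joint arm with a two-finger parallel gripper is mounted at the origin on the work surface. World frame = base frame: x ahead of the robot, y to its left, z up, the work surface at z = 0. Lengths are in mm, angles in rad, forces in N, time in s.
With the tool pointing down it reaches from about 350 to 775 mm from the base axis. Payload 7.3 kg.
Tool frame: the origin (TCP) lies at the very end of the fingers, on their centre line; the grasp point (between the pads) lies 19 mm behind it; x points along the fingers, y is the direction in which the jaws open and shut, and the axes are right-handed (so a half turn about x gives the same grasp; the last joint's range is limited). The gripper opens to 92 mm and grips with 3 to 60 N. Pads are 19 mm wide; open, the fingers measure 130 mm over their backs; the gripper's body (75 mm by 190 mm) begins 47 mm behind the grasp point.
Start: joints at [-1.349, 0.342, 1.524, -0, 1.275, -0.146], TCP at [188.794, -489.9, 226.741] pointing down, gripper open.
Joint ranges: [-2.53, 2.53], [-0.77, 2.02], [0.04, 2.7], [-1, 4.14], [0.28, 2.66], [-3.11, 3.11]. Speed limits (rad/s): [2.57, 2.57, 3.14, 3.14, 3.14, 3.14].

### API

Orientations are given as [roll, pitch, yaw] about the fixed x, y, z axes, in that order (R = Rz(yaw) Ry(pitch) Rx(roll)).
In Python, from plant import sensors, capture, bot gives the robot as it stands.
- The arm moves only by the shell command python3 -m crank 'ROWS' [OPENING]. ROWS is JSON, a list of rows, each an object of numbers: "dx", "dy", "dz": the shift along the tool's x, y, z in cm; "spin": the turn about the tool's x in rad. A call has 1 to 20 rows; each row is the pose to reach, as a shift and turn from the pose commanded when the call began, along the tool's axes at that moment; what a row does not reach only later rows make up. A row lasts 1/12 s, in which the tool goes at most 41.7 mm and 7.16 degrees, less where a joint would pass 70% of its speed; a pose out of reach is approached as far as the arm can. A call with a gripper value outside its range is refused whole. OPENING is the opening in per cent of the stroke, from 0 (shut) to 100 (fully open), set as the call begins (- or left out, the last holds). The fingers move at their own pace and stop on an object; the grip force is fixed at half the most. Time passes only in rows, so rows that repeat a pose let the fingers close. It gives the time, the measured TCP pose, the force and the opening at its end, in the units of the state.
- sensors.get_obs(): the state, without advancing time (a new reading comes with each control period).
- capture(name): name is "side" or "top" or "wrist"; returns a dict with "frame" (400x640x3 uint8, blue, green, red), "vfov" (degrees; the focal length in pixels is half the picture's height over the tangent of half this angle, whatever the lens; pixels are square), "cx", "cy" (the principal point, pixels), "view" (4x4, takes a point from world to camera coordinates); the wrist camera has in their place "mount" (4x4, takes a point from camera to tool coordinates, whose origin is the TCP and whose axes are the tool frame's). Camera axes: x right, y down, z forward; pixel columns grow to the right and rows downward; lengths in mm; the calibration is good to about 2 mm. A picture is of the moment at which its call begins: read the wrist's pose just before it. There is no depth.
- bot.close_job(): hands the job in, once; it reports no verdict.
The state is a dict: "time": time; "joint_positions": joint angles; "dq": joint speeds; "tau": joint torques, N m; "tool_pos": TCP position; "tcp_rot": TCP orientation; "contact_force": force on the tool from outside, world axes, zero at the start; "moment": the same for the moment, N m; "grip_width": finger opening in mm.
Only numpy, scipy, OpenCV 4.12 (cv2) and the standard library are available. Lean on these libraries where they do the work, as an engineer would, in place of code of your own. Each camera call takes 0.05 s, during which the arm holds its last target.

### The job

Raise the chest's lid until its folding stay locks and holds it up by itself, then set the small white model seat down gently inside, standing upright on the chest's floor clear of the wheel. Then push down the knob at the joint of the stay to break it so that it folds, ease the lid down by its handle without letting it slam, and let go with the lid fully shut. Leave the other parts where they are.

Things in the scene. Friction and masses are not known exactly. Their poses are not given: they have to be found in the camera images.
- chest: Plywood parts chest fixed to the bench, 200 (x) by 260 (y) by 110 mm high, walls and floor 6 mm. Origin: centre of its underside; x points from its front to its hinge side, y to its left (as seen from its front), z up. The hinge runs along y at the rear top edge. The folding stay is on the outside of its right (-y) wall. A wheel (wheel) lies in its right half; the left half is empty.
- lid (a joint): Lid angle in rad: 0 shut, grows as it opens; about 1.455 with the stay locked; the straight stay stops it at 1.466. Lid 202 by 262 by 8 mm, 0.3 to 0.46 kg. The hinge has friction (0.15 N m): above about 1.3 rad the lid stays where it is even with the stay folded, below about 1.0 rad it falls shut if let go. Lifting it by the handle takes about 3 N.
- lid_handle (a point): Middle of the lid's steel bar handle: a round bar 12 mm thick, 90 mm long along the chest's y, on two posts at its ends, its axis 42 mm above the lid's top face and 20 mm in from the lid's front edge; free gap under the bar 36 mm. In the lid's frame (at the hinge) it is 182 mm ahead of and 50 mm above the hinge axis, so with the lid open it is behind the lid (on its far side).
- lid_hinge (a point): Point on the lid's hinge axis, middle of its width: chest frame x +100 mm, y 0, z 110.5 mm. Axis along the chest's y.
- stay (a joint): Middle joint of the folding stay, rad: 0 folded (lid shut), 2.76 when its two 94.5 mm links are in line, 2.96 at its stop. Once the lid is raised all the way, a light spring drives it past straight to the stop (as the pull on the lid eases): above 2.86 it is locked and the lid cannot come down. 1 to 3 N on the knob brings it back through straight; below 2.45 it stays broken.
- stay_knob (a point): Middle of the stay's knob: a round steel pin 20 mm thick and 56 mm long along the chest's y, sticking out to the right (chest y -141 to -197 mm) from the stay's middle joint. It swings about the stay's lower pivot on the chest (chest frame x -45, z +95 mm) at radius 94.5 mm. Locked: at chest x +16, z +167 mm. To break the stay push it down and back (towards the hinge side), about 22 mm back and 27 mm down.
- seat: White model vehicle seat, loose, 50 to 100 g: cushion block 60 (x) by 56 (y) by 30 mm high with a thin olive pad, and an upright backrest 12 mm thick, 56 mm wide, top at 82 mm, its mid-plane at x = +24 mm. Origin: centre of its underside, z up, -x is its front. It stands on the bench left of the chest (+y side) among a white block and a metal tank, in any of their three places.
- console: White block 81 by 51 by 54 mm with a flat top plate, loose; not to be moved. Origin: centre of underside.
- tank: Aluminium model gas tank standing upright, 42 mm diameter, 108 mm tall, loose; not to be moved. Origin: centre of underside.
- wheel: Black model wheel lying flat in the right half of the chest, 90 mm diameter, 36 mm high; not to be moved. Origin: centre of underside.

How it is judged (in metres and radians):
On the way, in this order (a step that is already met when the one before it is completed fails the run):
1. the lid is raised and the stay has locked past straight (value of joint stay above 2.86 rad and value of joint lid above 1.4 rad), for 0.2 s.
2. the seat stands upright inside on the chest's floor, let go, while the locked stay alone holds the lid up (all of step 1 and x of seat in the frame of chest between -0.075 and 0.075 m and y of seat in the frame of chest between -0.105 and 0.105 m and z of seat in the frame of chest between 0 and 0.012 m and angle between seat's own z axis and vertical below 0.12 rad and linear speed of seat below 0.03 m/s and contact force between the fingers and seat below 0.2 N and contact force between the fingers and lid below 0.2 N), for 0.2 s.
3. the stay's joint has been broken with the lid still up (value of joint stay below 2.45 rad and value of joint lid above 0.9 rad), for 0.1 s.
At the end, for the whole second after the job is handed in: The lid is shut (under 0.03 rad) and the seat stands upright (within 7 degrees) and at rest on the chest's floor, inside its walls and not on the wheel; the block, the tank and the wheel are within 30 mm of where they were (value of joint lid below 0.03 rad and x of seat in the frame of chest between -0.075 and 0.075 m and y of seat in the frame of chest between -0.105 and 0.105 m and z of seat in the frame of chest between 0 and 0.012 m and angle between seat's own z axis and vertical below 0.12 rad and linear speed of seat below 0.03 m/s and contact force between the fingers and seat below 0.2 N and distance of each of console, tank, wheel from where it was at the start of the episode below 0.03 m); the robot touches nothing.
It fails at once if the lid slammed: faster than 2 rad/s in its last 0.12 rad (value of joint lid below 0.12 rad and velocity of joint lid below -2 rad/s).
It fails at once if the seat was dropped into the chest: faster than 0.7 m/s below its rim (x of seat in the frame of chest between -0.075 and 0.075 m and y of seat in the frame of chest between -0.105 and 0.105 m and z of seat in the frame of chest below 0.09 m and linear speed of seat above 0.7 m/s).
It fails at once if the block, the tank or the wheel was moved more than 30 mm (distance of any of console, tank, wheel from where it was at the start of the episode above 0.03 m).
It also fails if it takes over 72 s, if anything falls off the work surface, if the arm or the gripper's body presses on something with over 40 N, if the wrist force passes 120 N, or if a joint passes its speed limit or range.

## Working session

There is one attempt and no reset: what is moved stays moved. The work goes in short steps, Python scripts to look and compute and a shell command to move; the robot and the scene stay as the last step left them, time stands still between calls to the robot, and variables do not carry over. Pictures are saved under pics/ and viewed, and the job is handed in when it is done.

I'll start with the state and the pictures from all three cameras.

```bash
ls; mkdir -p pics; python3 - <<'E'
from plant import sensors, capture, bot
import cv2, numpy as np
print(sensors.get_obs())
for n in ["side","top","wrist"]:
    c=capture(n); cv2.imwrite(f"pics/{n}0.png",c["frame"])
    print(n,{k:(np.round(v,4).tolist() if k!="frame" else 0) for k,v in c.items()})
E
```

```text
pics
{'time': 0.0, 'joint_positions': array([-1.34897545e+00,  3.42717431e-01,  1.52500290e+00, -1.06184201e-05,
        1.27541648e+00, -1.45997083e-01]), 'dq': array([-1.61795141e-05, -1.14881881e-03,  1.74892820e-04, -1.05841649e-03,
        1.10584067e-03, -4.53859475e-05]), 'tau': array([-2.10969010e-04, -4.31245708e+01, -2.44217259e+01,  7.17471843e-02,
        5.61016321e-02, -1.38924315e-04]), 'tool_pos': array([ 188.70823645, -489.47622352,  226.05264686]), 'tcp_rot': array([-1.71021787,  1.56925214,  1.79919584]), 'contact_force': array([-0.66719301, -0.83837803, -0.27316516]), 'moment': array([0.04016019, 0.00599161, 0.01982434]), 'grip_width': 91.86651373923887}
side {'frame': 0, 'vfov': 42.1367, 'cx': 323.4381, 'cy': 205.3356, 'view': [[-0.9662, -0.2573, -0.0165, 556.1403], [-0.1622, 0.6564, -0.7367, 116.2105], [0.2003, -0.7091, -0.676, 1066.965], [0.0, 0.0, 0.0, 1.0]]}
top {'frame': 0, 'vfov': 52.6344, 'cx': 317.7367, 'cy': 197.3885, 'view': [[0.0034, -1.0, 0.0021, 66.078], [-0.9837, -0.0037, -0.1796, 548.3712], [0.1796, -0.0014, -0.9837, 960.4953], [0.0, 0.0, 0.0, 1.0]]}
wrist {'frame': 0, 'vfov': 69.7198, 'cx': 320.8019, 'cy': 200.0748, 'mount': [[0.0005, -0.2934, 0.956, -156.9261], [1.0, -0.001, -0.0008, -0.7014], [0.0012, 0.956, 0.2934, -80.3477], [0.0, 0.0, 0.0, 1.0]]}
```

View pics/side0.png

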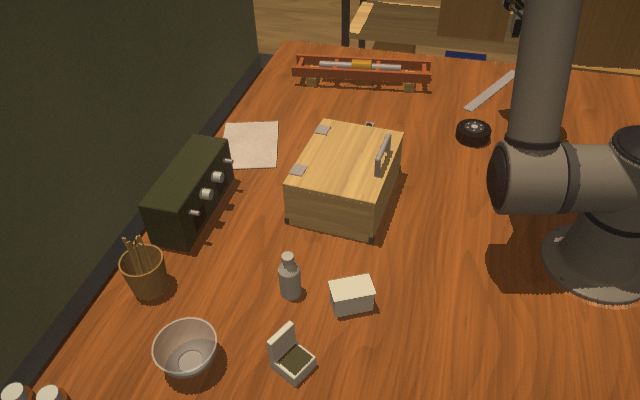

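View pics/top0.png

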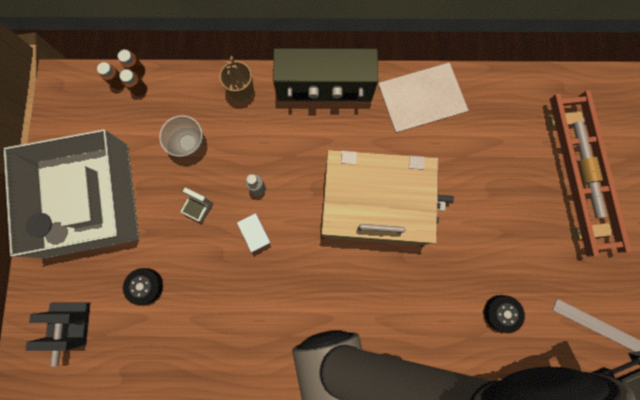

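View pics/wrist0.png

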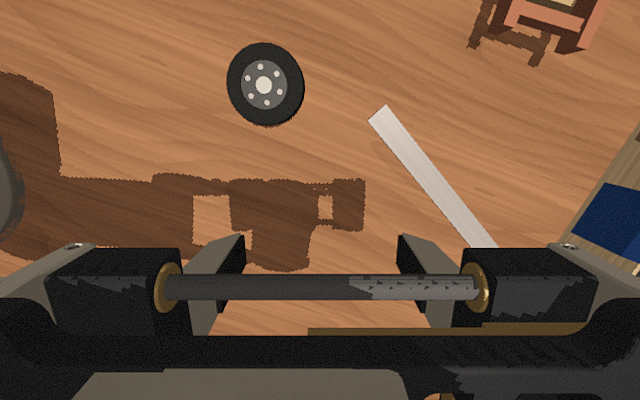

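The side view shows the shut chest near (345,180). The tank is at (289,277), the white block at (352,295) and the seat at (292,355). In the top view the chest centre is near (380,197) and the seat near (195,204). Next I'll enlarge crops to read off pixels.

```bash
python3 - <<'E'
import cv2
def crop(n,x0,y0,w,h,s,out):
    f=cv2.imread(f"pics/{n}.png")[y0:y0+h,x0:x0+w]
    f=cv2.resize(f,None,fx=s,fy=s,interpolation=cv2.INTER_CUBIC)
    for i in range(0,w,10): 
        cv2.line(f,(i*s,0),(i*s,6 if i%50 else 14),(0,0,255),1)
        if i%20==0: cv2.putText(f,str(x0+i),(i*s,24),0,0.35,(0,0,255),1)
    for i in range(0,h,10): 
        cv2.line(f,(0,i*s),(6,i*s),(0,0,255),1)
        if i%20==0: cv2.putText(f,str(y0+i),(8,i*s+4),0,0.35,(0,0,255),1)
    cv2.imwrite(f"pics/{out}.png",f)
crop("top0",315,140,145,110,5,"t_chest")
crop("top0",175,165,110,95,6,"t_objs")
crop("side0",275,110,140,140,4,"s_chest")
crop("side0",255,240,130,150,4,"s_objs")
E
```

```text
(no output)
```

View pics/t_chest.png

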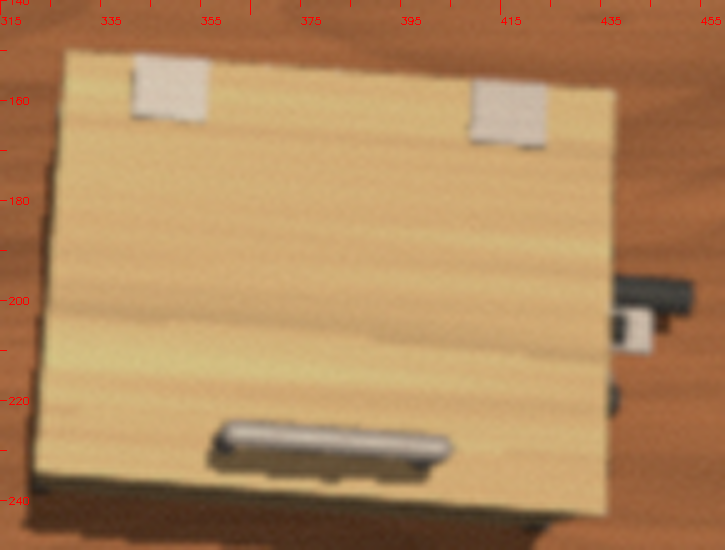

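View pics/t_objs.png

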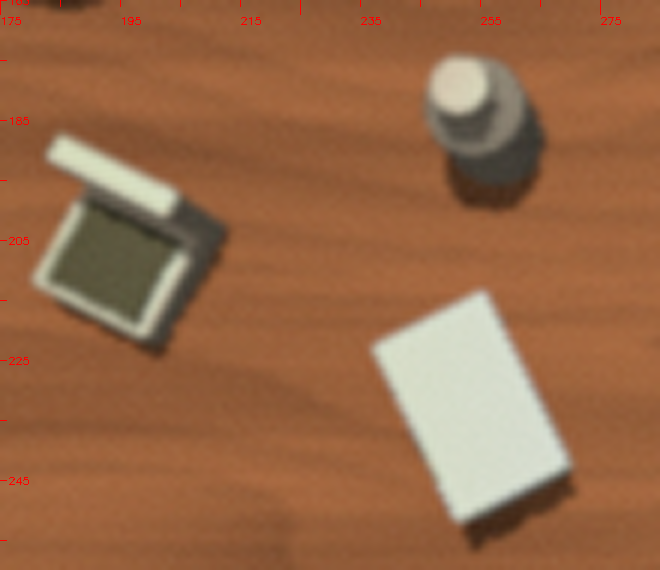

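View pics/s_chest.png

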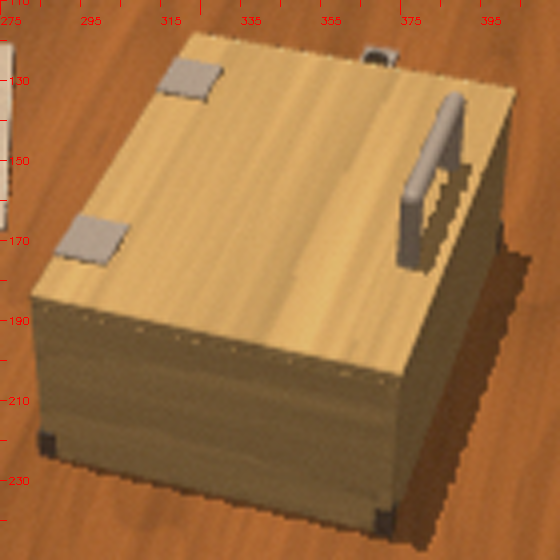

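View pics/s_objs.png

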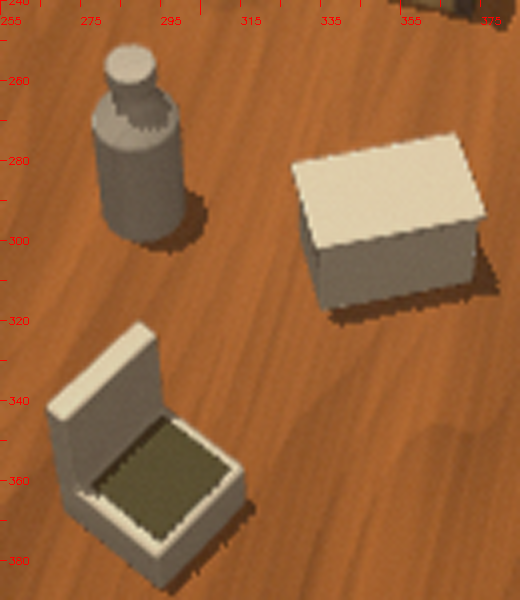

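In the top crop the lid corners are at about (328,150), (438,158), (436,243) and (322,235), and the handle bar runs (360,226)–(405,230). In the side crop the lid corners are at (324,118), (283,184), (375,204) and (404,132). The seat's backrest top is visible in both views. Next I'll triangulate these.

```bash
cat > h.py <<'E'
import numpy as np, cv2
from scipy.optimize import least_squares
V={"side":dict(vfov=42.1367,cx=323.4381,cy=205.3356),"top":dict(vfov=52.6344,cx=317.7367,cy=197.3885)}
def cams():
    from plant import capture
    for n in V: 
        c=capture(n); V[n]={k:c[k] for k in("vfov","cx","cy","view")}
        np.save(f"{n}.npy",c["view"])
for n in V:
    try: V[n]["view"]=np.load(f"{n}.npy")
    except Exception: pass
def proj(n,P):
    v=V[n]; f=200/np.tan(np.radians(v["vfov"]/2)); P=np.atleast_2d(P)
    q=P@v["view"][:3,:3].T+v["view"][:3,3]
    return np.c_[f*q[:,0]/q[:,2]+v["cx"],f*q[:,1]/q[:,2]+v["cy"]]
def tri(pt,ps):
    r=least_squares(lambda X:np.r_[(proj("top",X)-pt).ravel(),(proj("side",X)-ps).ravel()],[500,0,50])
    return r.x,np.abs(r.fun).max()
def c2px(X,Y,x0,y0,s): return np.array([x0+(X+.5)/s-.5,y0+(Y+.5)/s-.5])
def Rz(a): c,s=np.cos(a),np.sin(a); return np.array([[c,-s,0],[s,c,0],[0,0,1]])
E
python3 - <<'E'
import h; h.cams()
from h import *
T=lambda X,Y:c2px(X,Y,315,140,5); S=lambda X,Y:c2px(X,Y,275,110,4)
names=["RL","RR","FR","FL","barL","barR"]
t=[T(65,51),T(615,91),T(606,515),T(33,473),T(225,430),T(450,450)]
s=[S(32,295),S(195,33),S(515,90),S(402,375),S(412,192),S(457,98)]
for n,a,b in zip(names,t,s): X,e=tri(a,b); print(n,X.round(1),round(e,2))
L=np.array([[101,131,118.5],[101,-131,118.5],[-101,-131,118.5],[-101,131,118.5],[-82,45,160.5],[-82,-45,160.5]])
def res(p,m=6):
    P=(L+[0,0,p[3]])@Rz(p[2]).T+[p[0],p[1],0]
    return np.r_[(proj("top",P)-t)[:m].ravel(),(proj("side",P)-s)[:m].ravel()]
r=least_squares(lambda p:res(p,4),[530,-70,0,0]); print("chest",r.x, res(r.x).round(1).reshape(2,6,2).tolist())
T=lambda X,Y:c2px(X,Y,175,165,6); S=lambda X,Y:c2px(X,Y,255,240,4)
# backrest top corners: order: left-rear.. a: seat right-back etc
t=[T(60,133),T(183,190),T(168,217),T(47,157), T(35,282),T(150,340)]
# side: far end = toward chest(right, -y)
s=[S(48,407),S(138,322),S(157,338),S(62,419), S(160,557),S(243,467)]
for a,b in zip(t,s): X,e=tri(a,b); print(X.round(1),round(e,2))
E
```

```text
RL [650.4  45.  117.1] 0.23
RR [ 632.  -216.1  116.2] 0.25
FR [ 432.6 -202.2  115.5] 0.26
FL [450.6  60.  117.2] 0.2
barL [464.3 -23.  167.7] 0.13
barR [ 457.  -122.2  159.9] 0.01
chest [ 5.41550170e+02 -7.85613219e+01 -7.15893508e-02 -2.42931275e+00] [[[0.1, -0.1], [0.1, -0.1], [-0.0, 0.2], [0.3, 0.0], [1.8, 1.2], [-2.3, 0.3]], [[-0.7, 0.2], [-0.6, -0.1], [0.8, -0.1], [0.4, 0.3], [0.7, 2.4], [-0.2, 1.9]]]
[566.5 391.6  80.4] 0.43
[544.  341.4  77.8] 0.3
[533.5 347.   77.6] 0.06
[558.  396.2  81.4] 0.24
[513.8 416.2  26.9] 0.23
[491.2 366.8  25.6] 0.47
```

The chest comes out at about (541.5, -78.5) mm with yaw -0.072, and the seat at about (529, 379) with yaw -0.425. Next I'll work out the tool axes and the plan to approach the handle.

```bash
cat >> h.py <<'E'
from scipy.spatial.transform import Rotation as Ro
def state():
    from plant import sensors
    o=sensors.get_obs(); R=Ro.from_euler("xyz",o["tcp_rot"]).as_matrix(); return o,R
C0=np.array([541.5,-78.5,0.]); CY=-0.0716
def chest(p): return C0+Rz(CY)@np.array(p,float)
def info():
    o,R=state()
    print("t",round(o["time"],2),"tcp",o["tool_pos"].round(1),"yawY deg",np.degrees(np.arctan2(R[1,1],R[0,1])).round(2),"F",o["contact_force"].round(1),"w",round(o["grip_width"],1),"j6",o["joint_positions"].round(2))
    return o,R
def go(target,R=None,pos=None):
    "shift in tool axes, cm"
    o,Rm=state(); R=Rm if R is None else R; pos=o["tool_pos"] if pos is None else pos
    return (R.T@(np.array(target)-pos)/10).round(2)
E
python3 - <<'E'
from h import *
o,R=info(); print(R.round(4))
hb=chest([-82,0,160.5]); print("bar",hb)
print(go(hb+[0,0,60]), go(hb+[0,0,-19]))
E
```

```text
t 0.25 tcp [ 188.8 -489.7  226.4] yawY deg -68.93 F [0.6 0.4 0.6] w 91.7 j6 [-1.35  0.34  1.52  0.    1.28 -0.15]
[[-1.000e-04  3.596e-01 -9.331e-01]
 [ 6.000e-04 -9.331e-01 -3.596e-01]
 [-1.000e+00 -6.000e-04 -1.000e-04]]
bar [459.71009918 -72.63381522 160.5       ]
[  0.62 -29.17 -40.28] [  8.52 -29.17 -40.28]
```

```bash
python3 -m crank '[{"dy":-1.5,"dz":-2,"spin":-0.06},{"dy":-4,"dz":-5.5,"spin":-0.18},{"dy":-6.5,"dz":-9,"spin":-0.3},{"dy":-9,"dz":-12.5,"spin":-0.42},{"dy":-11.5,"dz":-16,"spin":-0.54},{"dy":-14,"dz":-19.5,"spin":-0.66},{"dy":-16.5,"dz":-23,"spin":-0.78},{"dy":-19,"dz":-26.5,"spin":-0.9},{"dy":-21.5,"dz":-30,"spin":-1.0},{"dy":-24,"dz":-33.5,"spin":-1.08},{"dy":-26.5,"dz":-37,"spin":-1.13},{"dy":-28.3,"dz":-39.2,"spin":-1.131},{"dy":-29.17,"dz":-40.28,"spin":-1.131},{"dy":-29.17,"dz":-40.28,"spin":-1.131},{"dy":-29.17,"dz":-40.28,"spin":-1.131},{"dy":-29.17,"dz":-40.28,"spin":-1.131}]' 100
python3 - <<'E'
from h import *
o,R=info()
from plant import capture
c=capture("wrist"); cv2.imwrite("pics/w1.png",c["frame"])
c=capture("side"); cv2.imwrite("pics/s1.png",c["frame"])
info()
hb=chest([-82,0,160.5]); print(go(hb+[0,0,-17]))
E
```

```text
t 0.25 tcp [ 188.8 -489.7  226.4] yawY deg -68.93 F [0.6 0.4 0.6] w 91.7 j6 [-1.35  0.34  1.52  0.    1.28 -0.15]
t 0.35 tcp [ 188.8 -489.8  226.6] yawY deg -68.93 F [0.5 0.7 0.7] w 92.0 j6 [-1.35  0.34  1.52  0.    1.28 -0.15]
[  8.32 -29.18 -40.28]invalid input at $[0]: expected keys dx, dy, dz, spin
```

View pics/w1.png

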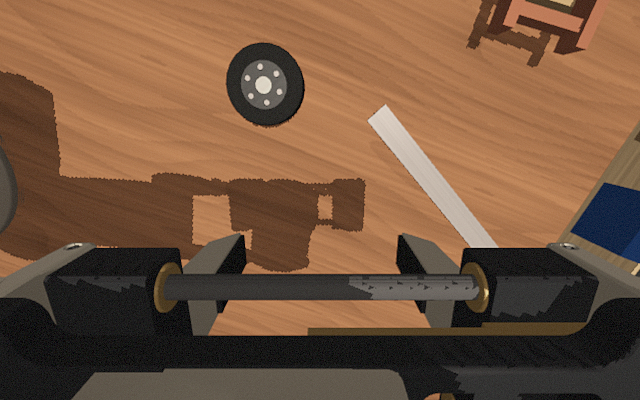

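View pics/s1.png

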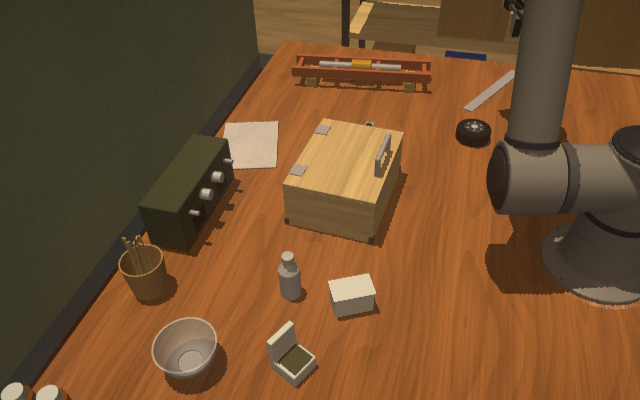

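The call was refused because every row needs all four keys, so the scene is unchanged in the picture. I'll retype it with full rows.

```bash
python3 -m crank '[{"dx":0,"dy":-1.5,"dz":-2,"spin":-0.06},{"dx":0,"dy":-4,"dz":-5.5,"spin":-0.18},{"dx":0,"dy":-6.5,"dz":-9,"spin":-0.3},{"dx":0,"dy":-9,"dz":-12.5,"spin":-0.42},{"dx":0,"dy":-11.5,"dz":-16,"spin":-0.54},{"dx":0,"dy":-14,"dz":-19.5,"spin":-0.66},{"dx":0,"dy":-16.5,"dz":-23,"spin":-0.78},{"dx":0,"dy":-19,"dz":-26.5,"spin":-0.9},{"dx":0,"dy":-21.5,"dz":-30,"spin":-1.0},{"dx":0,"dy":-24,"dz":-33.5,"spin":-1.08},{"dx":0,"dy":-26.5,"dz":-37,"spin":-1.13},{"dx":0,"dy":-28.3,"dz":-39.2,"spin":-1.131},{"dx":0,"dy":-29.17,"dz":-40.28,"spin":-1.131},{"dx":0,"dy":-29.17,"dz":-40.28,"spin":-1.131},{"dx":0,"dy":-29.17,"dz":-40.28,"spin":-1.131},{"dx":0,"dy":-29.17,"dz":-40.28,"spin":-1.131}]' 100
python3 - <<'E'
from h import *
o,R=info()
from plant import capture
c=capture("wrist"); cv2.imwrite("pics/w2.png",c["frame"])
c=capture("side"); cv2.imwrite("pics/s2.png",c["frame"])
info()
hb=chest([-82,0,160.5]); print(go(hb+[0,0,-17]))
E
```

```text
time: 1.68
tool_pos: [459.3, -73.5, 226.6]
tcp_rot: [-0.695, 1.57, -2.338]
contact_force: [-0.0, 0.3, -0.5]
grip_width: 91.7
t 1.68 tcp [459.3 -73.5 226.6] yawY deg -4.14 F [-0.   0.3 -0.5] w 91.7 j6 [-0.32  0.23  1.68 -0.    1.23 -0.25]
t 1.78 tcp [459.3 -74.  226.7] yawY deg -4.23 F [ 0.3 -0.5  0.1] w 91.8 j6 [-0.32  0.23  1.68 -0.    1.23 -0.25]
[ 8.32  0.03 -0.14]
```

View pics/w2.png

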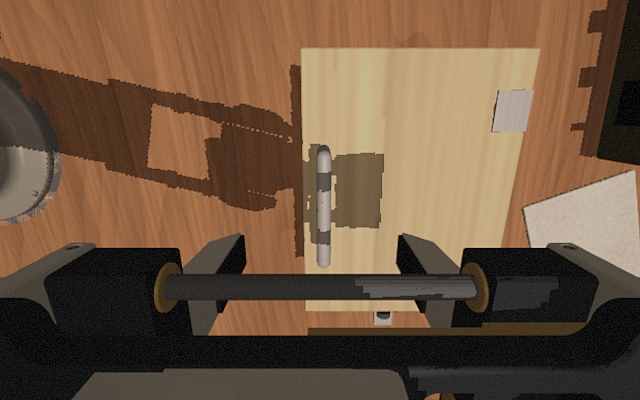

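View pics/s2.png

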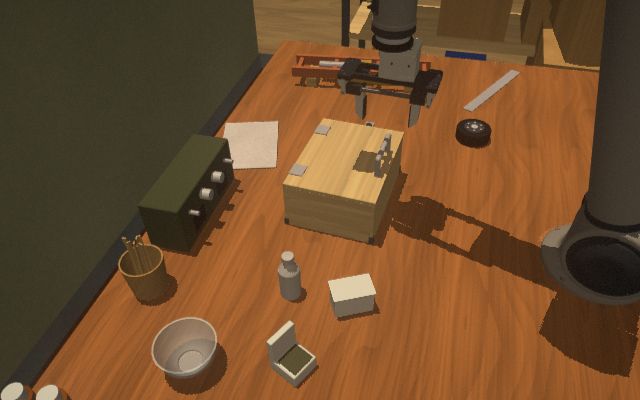

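The bar lies upright in the wrist picture at column 323, rows 150–266, and is aligned with the pads. Next I'll check its position from this view.

```bash
cat >> h.py <<'E'
MT=np.array([[0.0005,-0.2934,0.956,-156.9261],[1,-0.001,-0.0008,-0.7014],[0.0012,0.956,0.2934,-80.3477]])
def wray(px,z,o=None,R=None):
    "wrist pixel -> world point on plane z"
    if o is None: o,R=state()
    f=200/np.tan(np.radians(69.7198/2))
    d=np.array([(px[0]-320.8)/f,(px[1]-200.07)/f,1])
    dw=R@(MT[:,:3]@d); p=o["tool_pos"]+R@MT[:,3]
    return p+dw*(z-p[2])/dw[2]
E
python3 - <<'E'
from h import *
for p,z in [((323,150),163),((323,264),163),((302,49),118.5),((540,49),118.5),((302,310),118.5)]: print(p,wray(p,z).round(1), (Rz(CY).T@(wray(p,z)-C0)).round(1))
E
```

```text
(323, 150) [464.  -21.7 163. ] [-81.4  51.2 163. ]
(323, 264) [ 456.9 -119.1  163. ] [-81.5 -46.5 163. ]
(302, 49) [452.5  57.2 118.5] [-98.5 129.  118.5]
(540, 49) [649.8  42.4 118.5] [ 99.4 128.3 118.5]
(302, 310) [ 428.3 -199.   118.5] [-104.3 -128.3  118.5]
```

```bash
python3 -m crank '[{"dx":1,"dy":0.05,"dz":0,"spin":0},{"dx":3,"dy":0.05,"dz":0,"spin":0},{"dx":5,"dy":0.05,"dz":-0.1,"spin":0},{"dx":7,"dy":0.05,"dz":-0.1,"spin":0},{"dx":8,"dy":0.05,"dz":-0.1,"spin":0},{"dx":8.3,"dy":0.05,"dz":-0.1,"spin":0},{"dx":8.3,"dy":0.05,"dz":-0.1,"spin":0},{"dx":8.3,"dy":0.05,"dz":-0.1,"spin":0}]' 35
python3 -m crank '[{"dx":0,"dy":0,"dz":0,"spin":0},{"dx":0,"dy":0,"dz":0,"spin":0},{"dx":0,"dy":0,"dz":0,"spin":0},{"dx":0,"dy":0,"dz":0,"spin":0},{"dx":0,"dy":0,"dz":0,"spin":0},{"dx":0,"dy":0,"dz":0,"spin":0}]' 0
python3 - <<'E'
from h import *
o,R=info()
from plant import capture
c=capture("side"); cv2.imwrite("pics/s3.png",c["frame"])
# arc table
P0=None
for th in np.linspace(0,1.5,31):
    x=-182*np.cos(th)+50*np.sin(th)+182; z=182*np.sin(th)+50*np.cos(th)-50
    print(round(th,2),"dx",round(-z/10,2),"dy",round(x/10,2))
E
```

```text
time: 2.45
tool_pos: [460.6, -72.7, 144.3]
tcp_rot: [1.235, 1.57, -0.409]
contact_force: [0.9, 0.3, 0.4]
grip_width: 43.2
time: 2.95
tool_pos: [461.6, -72.1, 144.1]
tcp_rot: [1.452, 1.568, -0.19]
contact_force: [3.9, 0.5, -0.4]
grip_width: 10.9
t 2.95 tcp [461.6 -72.1 144.1] yawY deg -4.13 F [ 3.9  0.5 -0.4] w 10.9 j6 [-0.32  0.33  1.8   0.    1.01 -0.25]
0.0 dx -0.0 dy 0.0
0.05 dx -0.9 dy 0.27
0.1 dx -1.79 dy 0.59
0.15 dx -2.66 dy 0.95
0.2 dx -3.52 dy 1.36
0.25 dx -4.35 dy 1.8
0.3 dx -5.16 dy 2.29
0.35 dx -5.94 dy 2.82
0.4 dx -6.69 dy 3.38
0.45 dx -7.42 dy 3.99
0.5 dx -8.11 dy 4.63
0.55 dx -8.78 dy 5.3
0.6 dx -9.4 dy 6.0
0.65 dx -9.99 dy 6.74
0.7 dx -10.55 dy 7.5
0.75 dx -11.06 dy 8.29
0.8 dx -11.54 dy 9.11
0.85 dx -11.97 dy 9.94
0.9 dx -12.36 dy 10.8
0.95 dx -12.71 dy 11.68
1.0 dx -13.02 dy 12.57
1.05 dx -13.27 dy 13.48
1.1 dx -13.49 dy 14.4
1.15 dx -13.65 dy 15.33
1.2 dx -13.77 dy 16.27
1.25 dx -13.85 dy 17.21
1.3 dx -13.87 dy 18.15
1.35 dx -13.85 dy 19.09
1.4 dx -13.79 dy 20.03
1.45 dx -13.67 dy 20.97
1.5 dx -13.51 dy 21.9
```

View pics/s3.png

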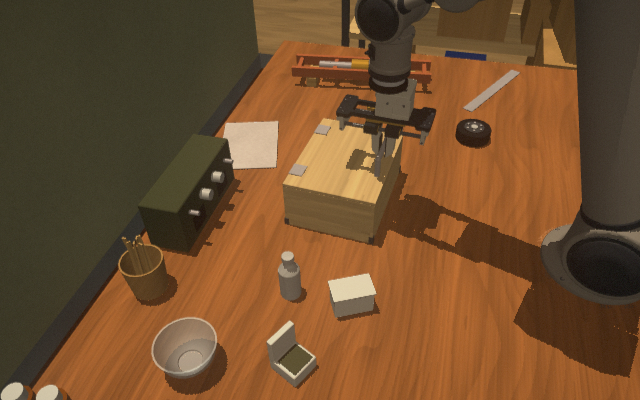

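The fingers hold the bar: the opening is 10.9 mm and the side force is small. Next I'll raise the lid along the arc, stopping halfway to check.

```bash
python3 -m crank '[{"dx":-0.4,"dy":0.2,"dz":0,"spin":0},{"dx":-0.9,"dy":0.37,"dz":0,"spin":0},{"dx":-1.79,"dy":0.69,"dz":0,"spin":0},{"dx":-2.66,"dy":1.05,"dz":0,"spin":0},{"dx":-3.52,"dy":1.46,"dz":0,"spin":0},{"dx":-4.35,"dy":1.9,"dz":0,"spin":0},{"dx":-5.16,"dy":2.39,"dz":0,"spin":0},{"dx":-5.94,"dy":2.92,"dz":0,"spin":0},{"dx":-6.69,"dy":3.48,"dz":0,"spin":0},{"dx":-7.42,"dy":4.09,"dz":0,"spin":0},{"dx":-8.11,"dy":4.73,"dz":0,"spin":0},{"dx":-8.78,"dy":5.4,"dz":0,"spin":0},{"dx":-9.4,"dy":6.1,"dz":0,"spin":0},{"dx":-9.99,"dy":6.84,"dz":0,"spin":0},{"dx":-10.55,"dy":7.6,"dz":0,"spin":0},{"dx":-10.55,"dy":7.6,"dz":0,"spin":0}]' 0
python3 - <<'E'
from h import *
o,R=info()
from plant import capture
c=capture("side"); cv2.imwrite("pics/s4.png",c["frame"])
E
```

```text
time: 4.33
tool_pos: [534.7, -77.4, 251.8]
tcp_rot: [-1.301, 1.567, -2.943]
contact_force: [-11.5, 0.1, 13.6]
grip_width: 11.2
t 4.33 tcp [534.7 -77.4 251.8] yawY deg -4.12 F [-11.5   0.1  13.6] w 11.2 j6 [-0.28  0.35  1.44 -0.    1.35 -0.21]
```

View pics/s4.png

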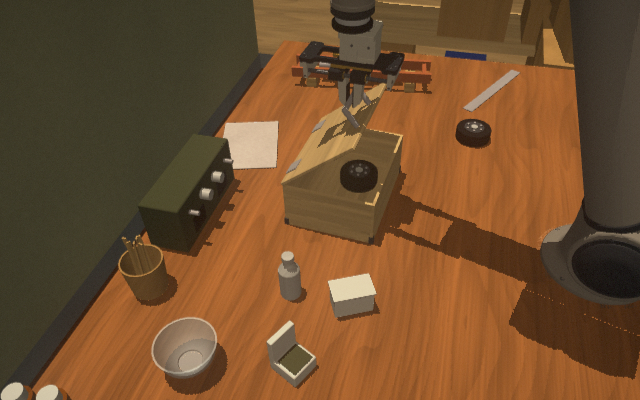

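The lid is half up and the grip is steady, but there is an outward force of about 18 N, so the commanded radius is about 2 mm short. I'll correct for that and continue to about 1.3 rad.

```bash
python3 -m crank '[{"dx":-0.2,"dy":-0.05,"dz":0,"spin":0},{"dx":-0.68,"dy":0.7,"dz":0,"spin":0},{"dx":-1.16,"dy":1.53,"dz":0,"spin":0},{"dx":-1.6,"dy":2.36,"dz":0,"spin":0},{"dx":-2,"dy":3.22,"dz":0,"spin":0},{"dx":-2.33,"dy":4.1,"dz":0,"spin":0},{"dx":-2.64,"dy":5,"dz":0,"spin":0},{"dx":-2.9,"dy":5.9,"dz":0,"spin":0},{"dx":-3.1,"dy":6.84,"dz":0,"spin":0},{"dx":-3.27,"dy":7.78,"dz":0,"spin":0},{"dx":-3.4,"dy":8.72,"dz":0,"spin":0},{"dx":-3.47,"dy":9.68,"dz":0,"spin":0},{"dx":-3.5,"dy":10.6,"dz":0,"spin":0},{"dx":-3.5,"dy":10.6,"dz":0,"spin":0},{"dx":-3.5,"dy":10.6,"dz":0,"spin":0}]' 0
python3 - <<'E'
from h import *
o,R=info()
from plant import capture
c=capture("side"); cv2.imwrite("pics/s5.png",c["frame"])
E
```

```text
time: 5.63
tool_pos: [641.9, -85.4, 284.7]
tcp_rot: [0.556, 1.57, -1.087]
contact_force: [-1.3, -2.4, 3.1]
grip_width: 11.1
t 5.63 tcp [641.9 -85.4 284.7] yawY deg -4.14 F [-1.3 -2.4  3.1] w 11.1 j6 [-0.25  0.55  1.04 -0.    1.56 -0.18]
```

View pics/s5.png

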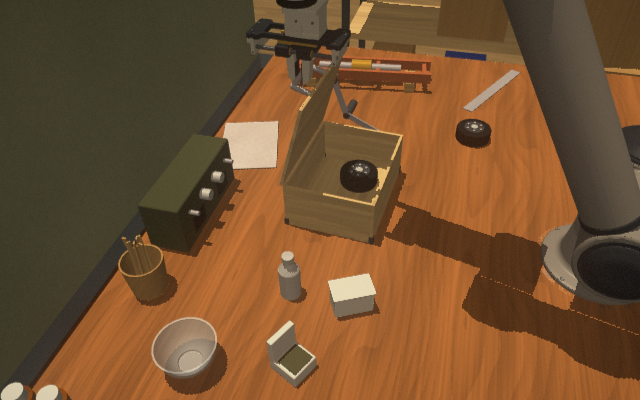

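Lid at about 1.3 rad, and the forces are small. Next I'll push to the stop and then ease back.

```bash
python3 -m crank '[{"dx":0.02,"dy":0.5,"dz":0,"spin":0},{"dx":0.02,"dy":0.95,"dz":0,"spin":0},{"dx":0.05,"dy":1.4,"dz":0,"spin":0},{"dx":0.08,"dy":1.9,"dz":0,"spin":0},{"dx":0.14,"dy":2.35,"dz":0,"spin":0},{"dx":0.2,"dy":2.8,"dz":0,"spin":0},{"dx":0.22,"dy":3.0,"dz":0,"spin":0},{"dx":0.24,"dy":3.15,"dz":0,"spin":0},{"dx":0.25,"dy":3.3,"dz":0,"spin":0},{"dx":0.25,"dy":3.3,"dz":0,"spin":0}]' 0
python3 - <<'E'
from h import *
o,R=info()
from plant import capture
c=capture("side"); cv2.imwrite("pics/s6.png",c["frame"])
f=cv2.resize(c["frame"][70:220,270:430],None,fx=4,fy=4,interpolation=2); cv2.imwrite("pics/s6c.png",f)
E
```

```text
time: 6.52
tool_pos: [673.9, -87.6, 281.3]
tcp_rot: [-1.42, 1.568, -3.063]
contact_force: [-5.9, -4.0, 2.6]
grip_width: 11.1
t 6.52 tcp [673.9 -87.6 281.3] yawY deg -4.14 F [-5.9 -4.   2.6] w 11.1 j6 [-0.24  0.62  0.92 -0.    1.61 -0.17]
```

View pics/s6c.png

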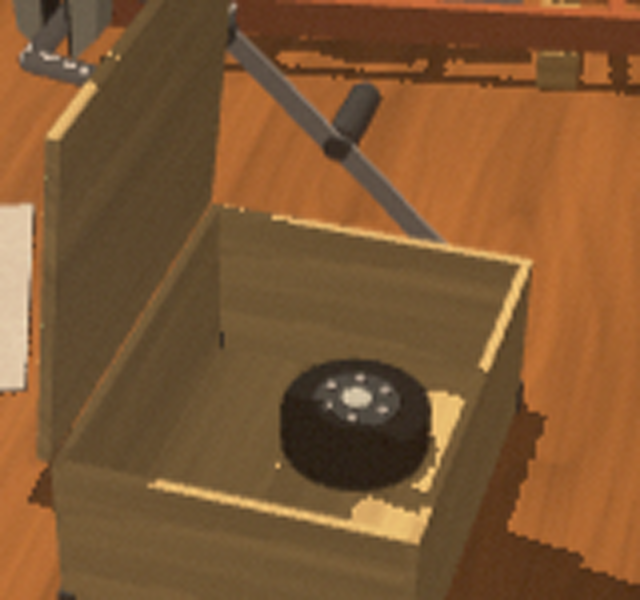

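The stay is now about straight. The knob is at pixel (358,106) in the full picture. I'll push slightly further and then ease back so that it can pass straight.

```bash
python3 -m crank '[{"dx":0,"dy":0.1,"dz":0,"spin":0},{"dx":0.02,"dy":0.2,"dz":0,"spin":0},{"dx":0.02,"dy":0.25,"dz":0,"spin":0},{"dx":0.02,"dy":0.25,"dz":0,"spin":0},{"dx":0,"dy":0.1,"dz":0,"spin":0},{"dx":0,"dy":0,"dz":0,"spin":0},{"dx":0,"dy":-0.1,"dz":0,"spin":0},{"dx":0,"dy":-0.2,"dz":0,"spin":0},{"dx":0,"dy":-0.3,"dz":0,"spin":0},{"dx":0,"dy":-0.3,"dz":0,"spin":0}]' 0
python3 - <<'E'
from h import *
o,R=info()
from plant import capture
c=capture("side"); cv2.imwrite("pics/s7.png",c["frame"])
f=cv2.resize(c["frame"][60:160,300:440],None,fx=5,fy=5,interpolation=2); cv2.imwrite("pics/s7c.png",f)
for n,k in [("locked",(16,-141,167)),("lk end",(16,-197,167)),("low",(-45,-141,95))]: print(n,proj("side",chest(k)).round(1))
a=np.arctan2(72,61)
for d in (-.2,-.1,0,.1): 
    p=(-45+94.5*np.cos(a-d),-197,95+94.5*np.sin(a-d)); print(d,np.round(p),proj("side",chest(p)).round(1))
E
```

```text
time: 7.4
tool_pos: [671.8, -87.5, 281.6]
tcp_rot: [0.256, 1.57, -1.387]
contact_force: [-1.7, -6.0, 1.4]
grip_width: 10.8
t 7.4 tcp [671.8 -87.5 281.6] yawY deg -4.14 F [-1.7 -6.   1.4] w 10.8 j6 [-0.24  0.62  0.93 -0.    1.6  -0.17]
locked [[358.  103.1]]
lk end [[364.4  91.4]]
low [[381.4 133.1]]
-0.2 [   1. -197.  178.] [[370.8  88.4]]
-0.1 [   9. -197.  173.] [[367.5  89.7]]
0 [  16. -197.  167.] [[364.4  91.4]]
0.1 [  23. -197.  161.] [[361.6  93.3]]
```

View pics/s7c.png

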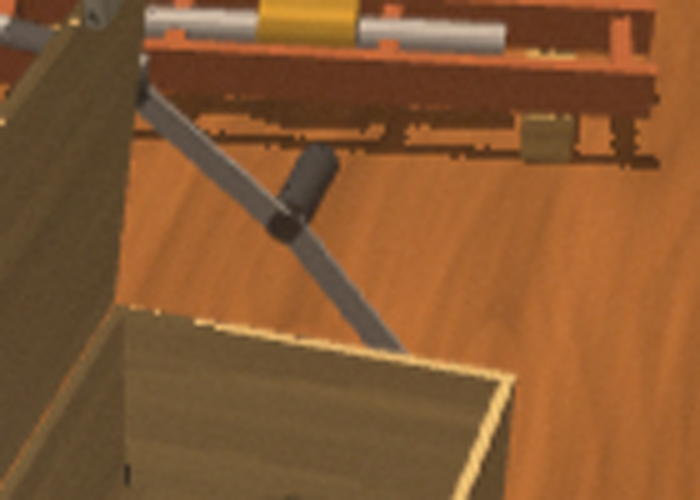

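The knob's end is at (364.4,91) in the full picture and the predicted locked position is (364.4,91.4). The links now kink past straight, so the stay is locked. Next I'll release gently, rise, and confirm that the lid stays up.

```bash
python3 -m crank '[{"dx":0,"dy":0,"dz":0,"spin":0},{"dx":0,"dy":0,"dz":0,"spin":0},{"dx":0,"dy":0,"dz":0,"spin":0},{"dx":-0.5,"dy":0,"dz":0,"spin":0},{"dx":-1.5,"dy":0,"dz":0,"spin":0},{"dx":-3,"dy":0,"dz":0,"spin":0},{"dx":-4.5,"dy":0,"dz":0,"spin":0},{"dx":-6,"dy":0,"dz":0,"spin":0},{"dx":-6.8,"dy":0,"dz":0,"spin":0},{"dx":-7,"dy":0,"dz":0,"spin":0},{"dx":-7,"dy":0,"dz":0,"spin":0}]' 30
python3 - <<'E'
from h import *
o,R=info()
from plant import capture
c=capture("side"); cv2.imwrite("pics/s8.png",c["frame"])
bt=np.array([550.5,369,0]); print(go(bt+[0,0,230]))
E
```

```text
time: 8.37
tool_pos: [672.0, -87.0, 352.5]
tcp_rot: [1.458, 1.569, -0.185]
contact_force: [-0.4, 0.4, 0.8]
grip_width: 27.4
t 8.37 tcp [672.  -87.  352.5] yawY deg -4.11 F [-0.4  0.4  0.8] w 27.4 j6 [-0.24  0.61  0.75  0.    1.78 -0.17]
[ 12.15 -15.37 -44.62]
```

View pics/s8.png

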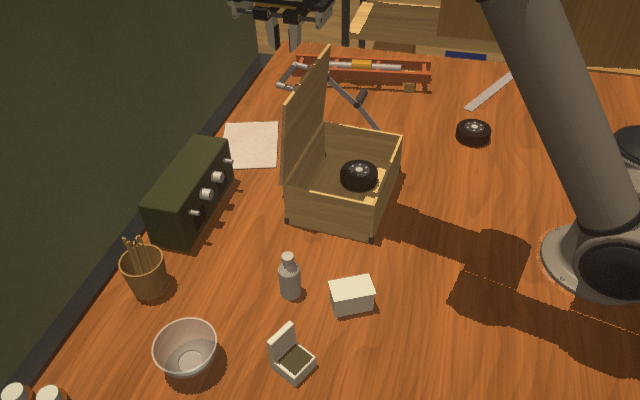

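The lid stays up on its locked stay with the gripper clear. Next I'll go over the seat, staying high past the lid.

```bash
python3 -m crank '[{"dx":0,"dy":-0.7,"dz":-2,"spin":0.03},{"dx":0,"dy":-1.9,"dz":-5.5,"spin":0.06},{"dx":0,"dy":-3.1,"dz":-9,"spin":0.1},{"dx":0,"dy":-4.3,"dz":-12.5,"spin":0.14},{"dx":0,"dy":-5.5,"dz":-16,"spin":0.18},{"dx":0,"dy":-6.7,"dz":-19.5,"spin":0.22},{"dx":1,"dy":-7.9,"dz":-23,"spin":0.26},{"dx":2.2,"dy":-9.1,"dz":-26.5,"spin":0.3},{"dx":3.8,"dy":-10.3,"dz":-30,"spin":0.34},{"dx":5.5,"dy":-11.5,"dz":-33.5,"spin":0.354},{"dx":7.5,"dy":-12.7,"dz":-37,"spin":0.354},{"dx":9.5,"dy":-13.9,"dz":-40.5,"spin":0.354},{"dx":11,"dy":-15,"dz":-43.5,"spin":0.354},{"dx":12.15,"dy":-15.37,"dz":-44.62,"spin":0.354},{"dx":12.15,"dy":-15.37,"dz":-44.62,"spin":0.354},{"dx":12.15,"dy":-15.37,"dz":-44.62,"spin":0.354},{"dx":12.15,"dy":-15.37,"dz":-44.62,"spin":0.354}]' 60
python3 - <<'E'
from h import *
o,R=info()
from plant import capture
c=capture("wrist"); cv2.imwrite("pics/w9.png",c["frame"])
E
```

```text
time: 9.83
tool_pos: [551.5, 367.6, 230.8]
tcp_rot: [1.637, 1.57, -0.361]
contact_force: [0.1, 0.4, 0.6]
grip_width: 55.2
t 9.83 tcp [551.5 367.6 230.8] yawY deg -24.47 F [0.1 0.4 0.6] w 55.2 j6 [ 0.47  0.6   1.09 -0.    1.45  0.9 ]
```

View pics/w9.png

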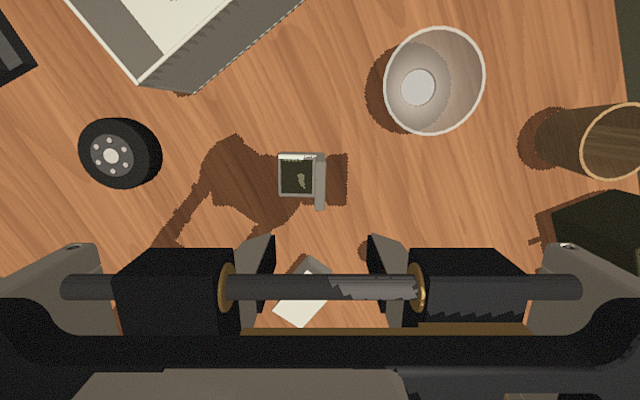

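```bash
python3 - <<'E'
import cv2
f=cv2.imread("pics/w9.png")[140:225,265:365]
f=cv2.resize(f,None,fx=7,fy=7,interpolation=cv2.INTER_CUBIC)
for i in range(0,100,10): cv2.putText(f,str(265+i),(i*7,12),0,.4,(0,0,255),1);cv2.line(f,(i*7,14),(i*7,20),(0,0,255),1)
for i in range(0,85,10): cv2.putText(f,str(140+i),(0,i*7+4),0,.4,(0,0,255),1)
cv2.imwrite("pics/w9c.png",f)
E
```

```text
(no output)
```

View pics/w9c.png

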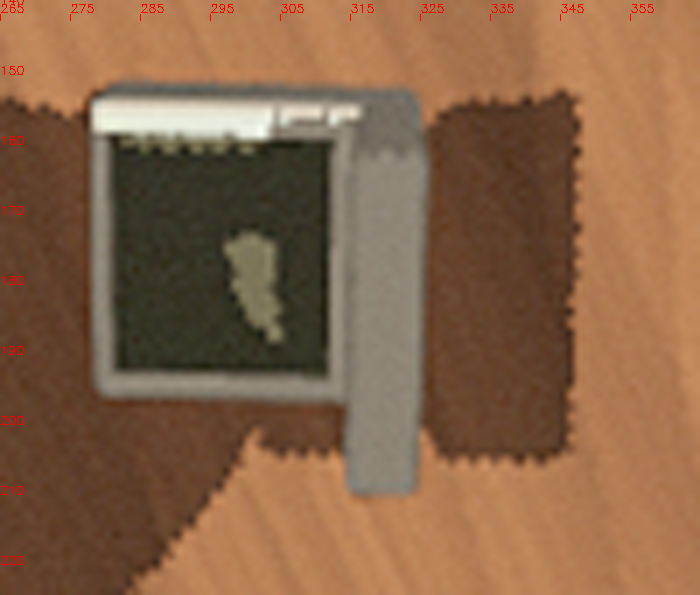

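The backrest's top face spans about columns 315–325 and rows 162–210, centred at (320,186). The rows above it show its side face.

```bash
python3 - <<'E'
from h import *
o,R=info()
c=wray((319.8,186),82,o,R); print("centre",c.round(1))
for p in [(319.5,210.3),(320.3,162)]: print(wray(p,82,o,R).round(1))
a,b=wray((314.3,210.3),82,o,R),wray((315.3,162),82,o,R); d=b-a; print("len",np.linalg.norm(d),"yaw",np.degrees(np.arctan2(-d[0],d[1])))
a,b=wray((324.6,210.3),82,o,R),wray((325.6,162),82,o,R); d=b-a; print("len",np.linalg.norm(d),"yaw",np.degrees(np.arctan2(-d[0],d[1])))
print(go([c[0],c[1],51]))
E
```

```text
t 9.88 tcp [551.8 367.4 231.2] yawY deg -24.52 F [-0.1 -0.2  0.2] w 54.9 j6 [ 0.47  0.6   1.09 -0.    1.45  0.9 ]
centre [551.2 370.6  82. ]
[539.1 345.1  82. ]
[562.8 394.5  82. ]
len 54.756025671571535 yaw -26.087783342821588
len 54.746053243698 yaw -25.486690781720007
[18.02 -0.21 -0.25]
```

```bash
python3 -m crank '[{"dx":1,"dy":-0.1,"dz":-0.1,"spin":0.01},{"dx":3.5,"dy":-0.2,"dz":-0.25,"spin":0.015},{"dx":6.5,"dy":-0.2,"dz":-0.25,"spin":0.015},{"dx":9.5,"dy":-0.2,"dz":-0.25,"spin":0.015},{"dx":12,"dy":-0.2,"dz":-0.25,"spin":0.015},{"dx":14,"dy":-0.2,"dz":-0.25,"spin":0.015},{"dx":16,"dy":-0.2,"dz":-0.25,"spin":0.015},{"dx":17.5,"dy":-0.2,"dz":-0.25,"spin":0.015},{"dx":18,"dy":-0.2,"dz":-0.25,"spin":0.015},{"dx":18,"dy":-0.2,"dz":-0.25,"spin":0.015},{"dx":18,"dy":-0.2,"dz":-0.25,"spin":0.015}]' 60
python3 -m crank '[{"dx":0,"dy":0,"dz":0,"spin":0},{"dx":0,"dy":0,"dz":0,"spin":0},{"dx":0,"dy":0,"dz":0,"spin":0},{"dx":0,"dy":0,"dz":0,"spin":0},{"dx":0,"dy":0,"dz":0,"spin":0},{"dx":0,"dy":0,"dz":0,"spin":0},{"dx":0,"dy":0,"dz":0,"spin":0}]' 0
python3 - <<'E'
from h import *
o,R=info()
from plant import capture
c=capture("side"); cv2.imwrite("pics/s10.png",c["frame"])
E
```

```text
time: 10.8
tool_pos: [550.5, 371.6, 50.9]
tcp_rot: [2.382, 1.57, 0.369]
contact_force: [-0.1, 0.1, 0.6]
grip_width: 55.2
time: 11.38
tool_pos: [549.9, 372.1, 50.3]
tcp_rot: [1.877, 1.571, -0.135]
contact_force: [0.6, 0.5, 0.8]
grip_width: 13.5
t 11.38 tcp [549.9 372.1  50.3] yawY deg -25.26 F [0.6 0.5 0.8] w 13.5 j6 [ 0.48  0.76  1.31 -0.    1.07  0.92]
```

View pics/s10.png

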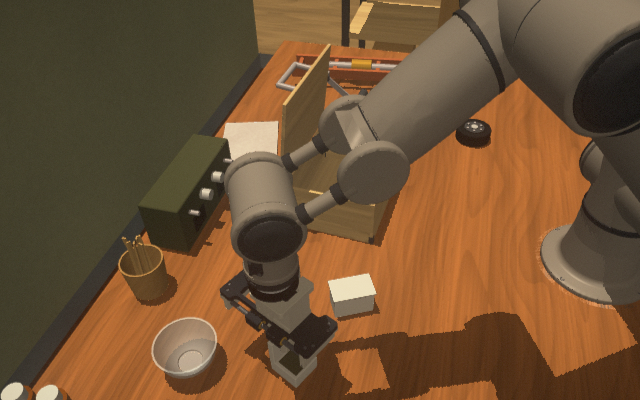

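```bash
python3 -m crank '[{"dx":-0.5,"dy":0,"dz":0,"spin":0},{"dx":-2,"dy":0,"dz":0,"spin":0},{"dx":-4,"dy":0,"dz":0,"spin":0},{"dx":-7,"dy":0,"dz":0,"spin":0},{"dx":-10,"dy":0,"dz":0,"spin":0},{"dx":-13,"dy":0,"dz":0,"spin":0},{"dx":-16,"dy":0,"dz":0,"spin":0},{"dx":-18.5,"dy":0,"dz":0,"spin":0},{"dx":-20,"dy":0,"dz":0,"spin":0},{"dx":-20,"dy":0,"dz":0,"spin":0},{"dx":-20,"dy":0,"dz":0,"spin":0}]' 0
python3 - <<'E'
from h import *
o,R=info()
from plant import capture
c=capture("wrist"); cv2.imwrite("pics/w11.png",c["frame"])
c=capture("side"); cv2.imwrite("pics/s11.png",c["frame"])
t=chest([-28,62,0]); print(t, go([t[0],t[1],250]),"at",go([t[0],t[1],57]))
E
```

```text
time: 12.35
tool_pos: [549.9, 372.1, 250.6]
tcp_rot: [2.398, 1.57, 0.386]
contact_force: [0.8, 0.2, -2.5]
grip_width: 12.1
t 12.35 tcp [549.9 372.1 250.6] yawY deg -25.27 F [ 0.8  0.2 -2.5] w 12.1 j6 [ 0.48  0.6   1.05 -0.    1.5   0.92]
[518.00714918 -14.65576799   0.        ] [-0.1  13.68 36.27] at [19.2  13.71 36.22]
```

View pics/w11.png

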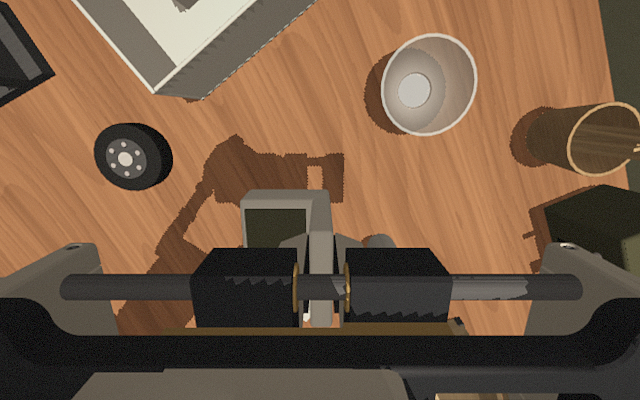

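View pics/s11.png

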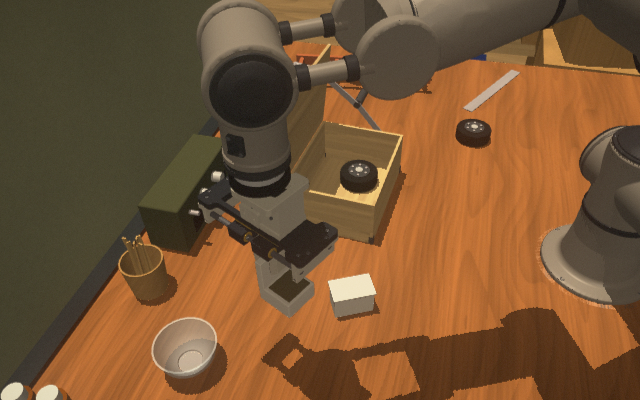

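The seat is held upright at an opening of 12.1 mm. In the side view it hangs level at (287,285). Next I'll carry it over the left half of the chest.

```bash
python3 -m crank '[{"dx":0,"dy":0.4,"dz":1,"spin":-0.01},{"dx":0,"dy":1.2,"dz":3,"spin":-0.03},{"dx":0,"dy":2.3,"dz":6,"spin":-0.06},{"dx":0,"dy":3.4,"dz":9,"spin":-0.1},{"dx":0,"dy":4.5,"dz":12,"spin":-0.14},{"dx":0,"dy":5.7,"dz":15,"spin":-0.18},{"dx":0,"dy":6.8,"dz":18,"spin":-0.22},{"dx":0,"dy":7.9,"dz":21,"spin":-0.26},{"dx":0,"dy":9,"dz":24,"spin":-0.3},{"dx":0,"dy":10.2,"dz":27,"spin":-0.34},{"dx":0,"dy":11.3,"dz":30,"spin":-0.36},{"dx":0,"dy":12.4,"dz":33,"spin":-0.37},{"dx":0,"dy":13.3,"dz":35.2,"spin":-0.37},{"dx":0,"dy":13.68,"dz":36.25,"spin":-0.37},{"dx":0,"dy":13.68,"dz":36.25,"spin":-0.37},{"dx":0,"dy":13.68,"dz":36.25,"spin":-0.37},{"dx":0,"dy":13.68,"dz":36.25,"spin":-0.37}]' 0
python3 - <<'E'
from h import *
o,R=info()
from plant import capture
c=capture("top"); cv2.imwrite("pics/t12.png",c["frame"])
c=capture("side"); cv2.imwrite("pics/s12.png",c["frame"])
t=chest([-28,62,0]); print(t, go([t[0],t[1],57]))
print((Rz(CY).T@(o["tool_pos"]-C0)).round(1))
E
```

```text
time: 13.87
tool_pos: [518.6, -13.2, 249.8]
tcp_rot: [-2.191, 1.57, 2.451]
contact_force: [0.9, 0.0, -1.0]
grip_width: 11.5
t 13.87 tcp [518.6 -13.2 249.8] yawY deg -4.03 F [ 0.9  0.  -1. ] w 11.5 j6 [-0.17  0.31  1.5   0.    1.33 -0.1 ]
[518.00714918 -14.65576799   0.        ] [19.3  -0.05  0.18]
[-27.6  63.5 249.8]
```

View pics/t12.png

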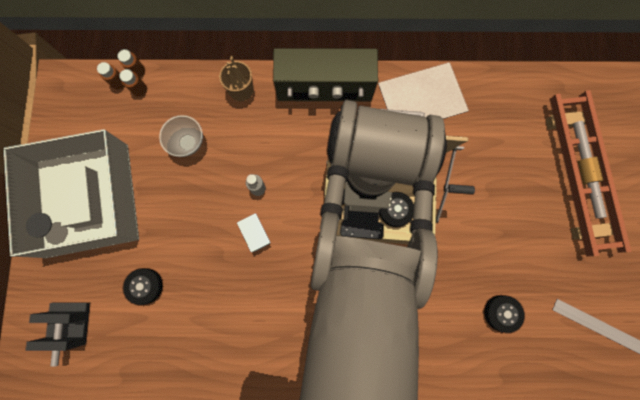

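View pics/s12.png

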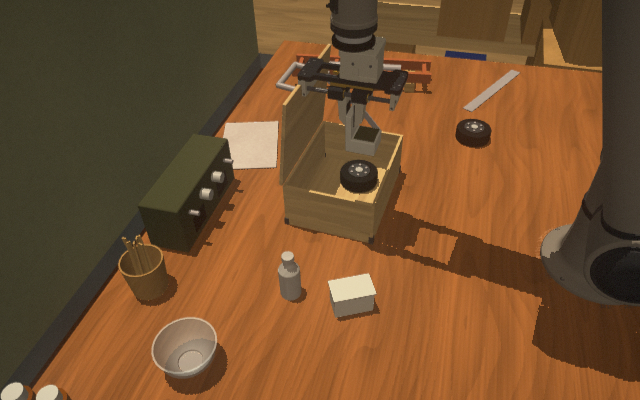

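The seat hangs over the left half of the chest. In the side view it is near (364,138), with the wheel at (359,176) on the right. Next I'll descend to just above the floor.

```bash
python3 -m crank '[{"dx":0.5,"dy":0,"dz":0.1,"spin":0},{"dx":2,"dy":0,"dz":0.15,"spin":0},{"dx":4,"dy":0,"dz":0.15,"spin":0},{"dx":6,"dy":0,"dz":0.15,"spin":0},{"dx":8,"dy":0,"dz":0.15,"spin":0},{"dx":10,"dy":0,"dz":0.15,"spin":0},{"dx":12,"dy":0,"dz":0.15,"spin":0},{"dx":14,"dy":0,"dz":0.15,"spin":0},{"dx":15.5,"dy":0,"dz":0.15,"spin":0},{"dx":17,"dy":0,"dz":0.15,"spin":0},{"dx":18,"dy":0,"dz":0.15,"spin":0},{"dx":18.6,"dy":0,"dz":0.15,"spin":0},{"dx":18.8,"dy":0,"dz":0.15,"spin":0},{"dx":18.8,"dy":0,"dz":0.15,"spin":0},{"dx":18.8,"dy":0,"dz":0.15,"spin":0}]' 0
python3 - <<'E'
from h import *
o,R=info()
from plant import capture
c=capture("side"); cv2.imwrite("pics/s13.png",c["frame"])
print((Rz(CY).T@(o["tool_pos"]-C0)).round(1))
E
```

```text
time: 15.22
tool_pos: [519.2, -15.6, 62.8]
tcp_rot: [1.389, 1.57, -0.253]
contact_force: [-0.1, 0.3, 0.8]
grip_width: 12.0
t 15.22 tcp [519.2 -15.6  62.8] yawY deg -4.05 F [-0.1  0.3  0.8] w 12.0 j6 [-0.18  0.52  1.75 -0.    0.87 -0.11]
[-26.8  61.1  62.8]
```

View pics/s13.png

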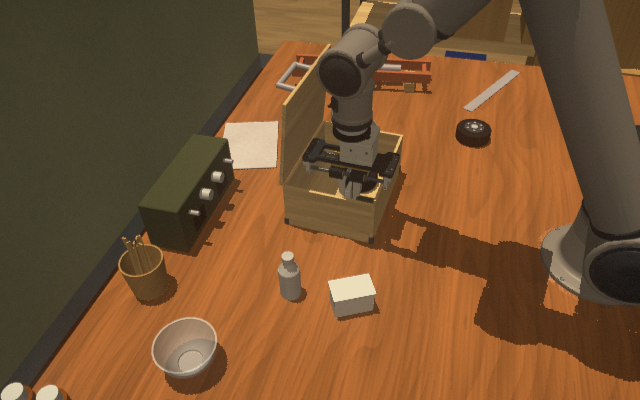

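```bash
python3 -m crank '[{"dx":0.1,"dy":0,"dz":0,"spin":0},{"dx":0.2,"dy":0,"dz":0,"spin":0},{"dx":0.3,"dy":0,"dz":0,"spin":0},{"dx":0.4,"dy":0,"dz":0,"spin":0},{"dx":0.5,"dy":0,"dz":0,"spin":0},{"dx":0.57,"dy":0,"dz":0,"spin":0},{"dx":0.57,"dy":0,"dz":0,"spin":0},{"dx":0.57,"dy":0,"dz":0,"spin":0}]' 0
python3 -m crank '[{"dx":0.04,"dy":0,"dz":0,"spin":0},{"dx":0.04,"dy":0,"dz":0,"spin":0},{"dx":0.04,"dy":0,"dz":0,"spin":0}]' 0
```

```text
time: 15.93
tool_pos: [518.6, -15.7, 56.4]
tcp_rot: [-1.145, 1.571, -2.787]
contact_force: [-0.8, -0.5, -1.3]
grip_width: 11.7
time: 16.18
tool_pos: [518.8, -15.7, 56.2]
tcp_rot: [1.213, 1.57, -0.429]
contact_force: [0.4, 0.4, 0.9]
grip_width: 11.9
```

The seat is at floor height and the force is within noise. I'll open the fingers, wait, and then rise.

```bash
python3 -m crank '[{"dx":0,"dy":0,"dz":0,"spin":0},{"dx":0,"dy":0,"dz":0,"spin":0},{"dx":0,"dy":0,"dz":0,"spin":0},{"dx":0,"dy":0,"dz":0,"spin":0},{"dx":-0.5,"dy":0,"dz":0,"spin":0},{"dx":-1.5,"dy":0,"dz":0,"spin":0},{"dx":-3,"dy":0,"dz":0,"spin":0},{"dx":-5,"dy":0,"dz":0,"spin":0},{"dx":-8,"dy":0,"dz":0,"spin":0},{"dx":-11,"dy":0,"dz":0,"spin":0},{"dx":-14,"dy":0,"dz":0,"spin":0},{"dx":-17,"dy":0,"dz":0,"spin":0},{"dx":-20,"dy":0,"dz":0,"spin":0},{"dx":-23,"dy":0,"dz":0,"spin":0},{"dx":-25,"dy":0,"dz":0,"spin":0},{"dx":-25.5,"dy":0,"dz":0,"spin":0},{"dx":-25.5,"dy":0,"dz":0,"spin":0}]' 40
python3 - <<'E'
from h import *
o,R=info()
from plant import capture
c=capture("wrist"); cv2.imwrite("pics/w14.png",c["frame"])
c=capture("side"); cv2.imwrite("pics/s14.png",c["frame"])
E
```

```text
time: 17.6
tool_pos: [519.0, -15.7, 313.1]
tcp_rot: [1.437, 1.567, -0.204]
contact_force: [-0.5, 0.5, -0.5]
grip_width: 36.6
t 17.6 tcp [519.  -15.7 313.1] yawY deg -4.06 F [-0.5  0.5 -0.5] w 36.6 j6 [-0.18  0.28  1.38 -0.    1.48 -0.11]
```

View pics/w14.png

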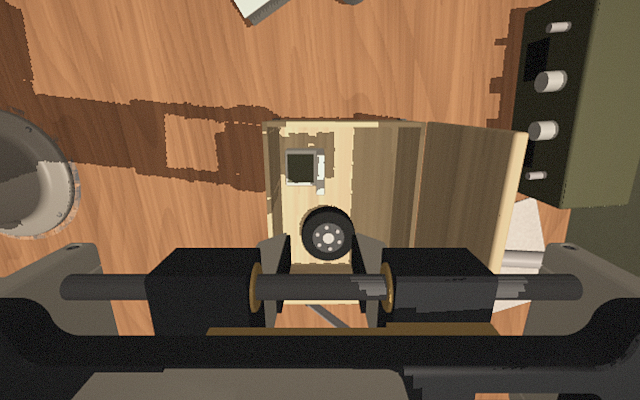

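View pics/s14.png

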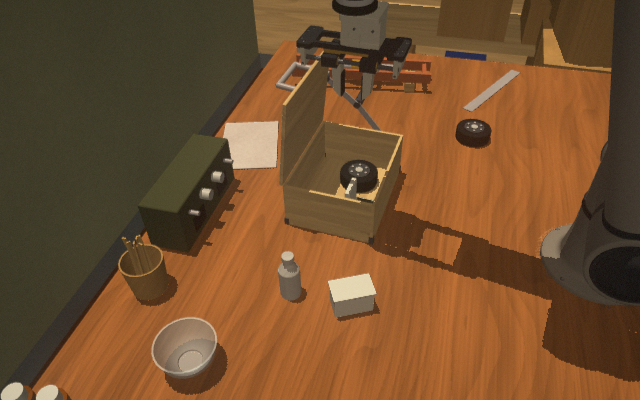

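The seat stands upright in the left half, with its backrest near (320,175) in the wrist view. The wheel is clear at (328,232) and the lid is still up. Next I'll turn the gripper half round so the camera faces away from the lid, and go over the knob with the fingers shut.

```bash
python3 - <<'E'
from h import *
o,R=info()
t=chest([14,-187,0]); print(t, go([t[0],t[1],313]), go([t[0],t[1],240]))
# verify seat in wrist view: predicted backrest top centre px
f=200/np.tan(np.radians(69.7198/2))
def wproj(P):
    q=np.linalg.inv(np.vstack([MT,[0,0,0,1]]))[:3]@np.r_[R.T@(np.array(P)-o["tool_pos"]),1]
    return (f*q[:2]/q[2]+[320.8,200.07]).round(1)
for p in [(-34,34,88),(-22,34,88),(-22,90,88),(-34,90,88),(-82,34,36),(-82,90,36)]: print(p,wproj(chest(p)))
im=cv2.imread("pics/w14.png")[130:270,250:390]; cv2.imwrite("pics/w14c.png",cv2.resize(im,None,fx=5,fy=4.2,interpolation=2)) 
E
```

```text
t 17.7 tcp [518.1 -15.6 310.2] yawY deg -4.07 F [-0.2 -0.1 -0.4] w 36.4 j6 [-0.18  0.28  1.38 -0.    1.48 -0.11]
[ 542.08636657 -266.02241512    0.        ] [-0.29  4.17 24.81] [ 7.01  4.18 24.81]
(-34, 34, 88) [317.3 193.9]
(-22, 34, 88) [326.1 193.9]
(-22, 90, 88) [326.3 152.9]
(-34, 90, 88) [317.1 152.9]
(-82, 34, 36) [286.7 184.7]
(-82, 90, 36) [285.4 148.1]
```

View pics/w14c.png

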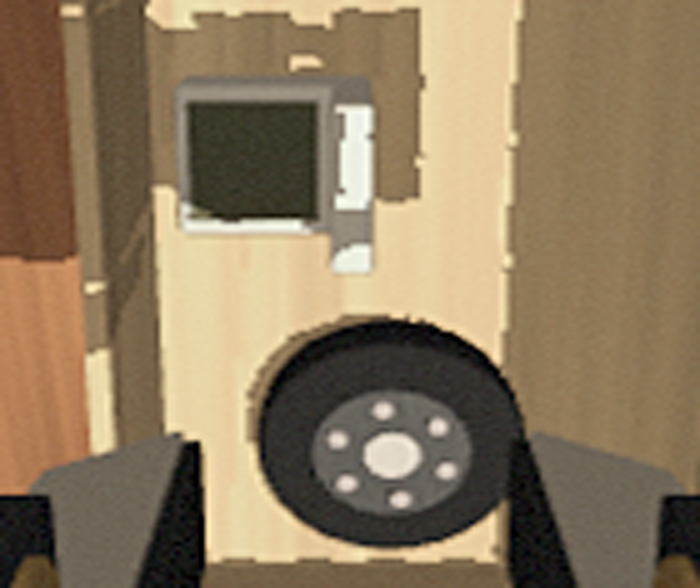

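The backrest corner reads (324.6,194.8) and the prediction is (326.1,193.9), so the seat stands where planned. Next comes the turn and the move to the knob.

```bash
python3 -m crank '[{"dx":0,"dy":0,"dz":0.5,"spin":0.08},{"dx":0,"dy":0,"dz":1.5,"spin":0.2},{"dx":0,"dy":0,"dz":3,"spin":0.32},{"dx":0,"dy":0,"dz":5,"spin":0.44},{"dx":0,"dy":0.2,"dz":7,"spin":0.56},{"dx":0,"dy":0.4,"dz":9,"spin":0.68},{"dx":0,"dy":0.7,"dz":11,"spin":0.8},{"dx":0,"dy":1,"dz":13,"spin":0.92},{"dx":0,"dy":1.4,"dz":15,"spin":1.04},{"dx":0,"dy":1.8,"dz":17,"spin":1.16},{"dx":0,"dy":2.2,"dz":19,"spin":1.28},{"dx":0,"dy":2.6,"dz":21,"spin":1.4},{"dx":0,"dy":3,"dz":23,"spin":1.52},{"dx":0,"dy":3.6,"dz":24.3,"spin":1.64},{"dx":0,"dy":4.17,"dz":24.8,"spin":1.76},{"dx":0,"dy":4.17,"dz":24.8,"spin":1.88},{"dx":0,"dy":4.17,"dz":24.8,"spin":2},{"dx":0,"dy":4.17,"dz":24.8,"spin":2.12},{"dx":0,"dy":4.17,"dz":24.8,"spin":2.24},{"dx":0,"dy":4.17,"dz":24.8,"spin":2.36}]' 0
python3 -m crank '[{"dx":0,"dy":0,"dz":0,"spin":0.12},{"dx":0,"dy":0,"dz":0,"spin":0.24},{"dx":0,"dy":0,"dz":0,"spin":0.36},{"dx":0,"dy":0,"dz":0,"spin":0.48},{"dx":0,"dy":0,"dz":0,"spin":0.6},{"dx":0,"dy":0,"dz":0,"spin":0.7},{"dx":0,"dy":0,"dz":0,"spin":0.76},{"dx":0,"dy":0,"dz":0,"spin":0.78},{"dx":0,"dy":0,"dz":0,"spin":0.78},{"dx":0,"dy":0,"dz":0,"spin":0.78}]' 0
python3 - <<'E'
from h import *
o,R=info()
from plant import capture
c=capture("wrist"); cv2.imwrite("pics/w15.png",c["frame"])
c=capture("side"); cv2.imwrite("pics/s15.png",c["frame"])
t=chest([14,-187,0]); print(go([t[0],t[1],200]))
E
```

```text
time: 19.37
tool_pos: [542.1, -265.7, 308.7]
tcp_rot: [0.298, 1.567, 2.574]
contact_force: [0.8, -0.9, 0.1]
grip_width: 0.2
time: 20.2
tool_pos: [542.4, -265.8, 310.0]
tcp_rot: [1.1, 1.569, 2.603]
contact_force: [0.7, -0.6, -0.2]
grip_width: 0.2
t 20.2 tcp [ 542.4 -265.8  310. ] yawY deg 176.12 F [ 0.7 -0.6 -0.2] w 0.2 j6 [-0.58  0.45  1.13 -0.    1.56  2.63]
[11.06  0.04 -0.02]
```

View pics/w15.png

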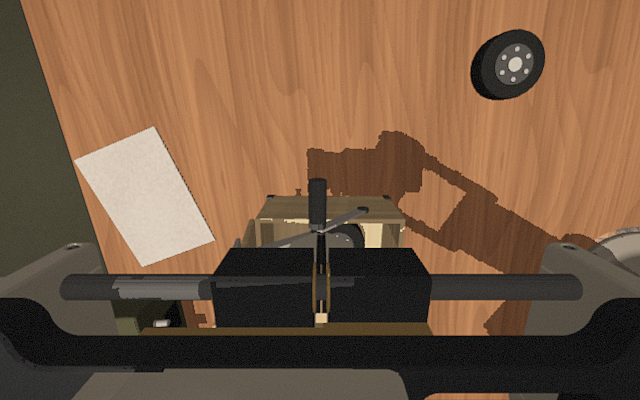

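View pics/s15.png

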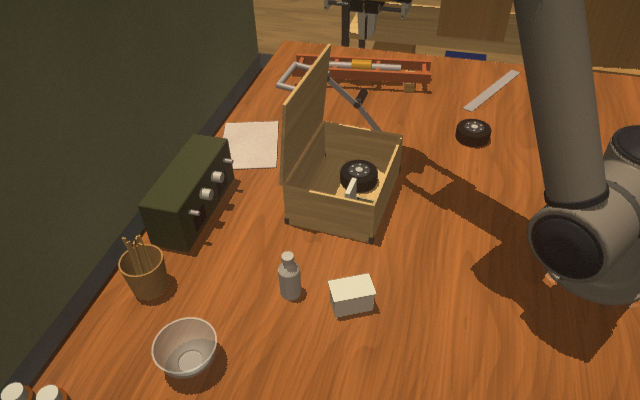

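The knob shows at columns 308–327 and rows 179–230 in the wrist view. Next I'll place it in the chest frame.

```bash
python3 - <<'E'
from h import *
o,R=info()
for p in [(317.5,180),(317.5,215),(318.5,230)]:
    w=wray(p,172,o,R); print(w.round(1),(Rz(CY).T@(w-C0)).round(1))
a0=np.arctan2(72,61)
for d in [0,.1,.2,.3,.4,.45,.5]:
    print(d,round(94.5*(np.cos(a0-d)-np.cos(a0)),1),round(94.5*(np.sin(a0-d)-np.sin(a0)),1))
# lid angle vs stay angle: solve linkage. unknown upper pivot in lid frame; straight at th=1.466, folded(0) at th=0
L=94.5;A=np.array([-45,95.]);H=np.array([100,110.5])
dd=H-A; D=np.linalg.norm(dd)
# closed: stay joint 0 = coincide -> pivot at A when lid shut ; r=|A-H| (check straight at 1.466)
for th in [0,0.5,1,1.3,1.38,1.4,1.42,1.44,1.455,1.466]:
    v=A-H; c,s=np.cos(th),np.sin(th); u=H+np.array([c*v[0]+s*v[1], -s*v[0]+c*v[1]])
    print(th,u.round(1),np.linalg.norm(u-A).round(1))
E
```

```text
t 20.3 tcp [ 542.6 -265.9  310.6] yawY deg 176.1 F [-0.6 -0.1  0. ] w 0.3 j6 [-0.58  0.45  1.13 -0.    1.56  2.63]
[ 546.  -277.9  172. ] [  18.8 -198.6  172. ]
[ 548.9 -238.8  172. ] [  18.8 -159.4  172. ]
[ 549.1 -221.   172. ] [  17.7 -141.6  172. ]
0 0.0 0.0
0.1 6.9 -6.5
0.2 13.1 -13.6
0.3 18.6 -21.3
0.4 23.3 -29.5
0.45 25.3 -33.7
0.5 27.1 -38.1
0 [-45.  95.] 0.0
0.5 [-34.7 166.4] 72.2
1 [  8.6 224.1] 139.8
1.3 [ 46.3 246.1] 176.5
1.38 [ 57.3 249.9] 185.6
1.4 [ 60.1 250.8] 187.9
1.42 [ 62.9 251.5] 190.1
1.44 [ 65.7 252.2] 192.3
1.455 [ 67.9 252.7] 194.0
1.466 [ 69.4 253.1] 195.1
```

```bash
python3 -m crank '[{"dx":1,"dy":-0.1,"dz":0,"spin":0},{"dx":3.5,"dy":-0.3,"dz":0,"spin":0},{"dx":6.5,"dy":-0.3,"dz":0,"spin":0},{"dx":9,"dy":-0.3,"dz":0,"spin":0},{"dx":11,"dy":-0.3,"dz":0,"spin":0},{"dx":12.2,"dy":-0.3,"dz":0,"spin":0},{"dx":12.7,"dy":-0.3,"dz":0,"spin":0},{"dx":12.7,"dy":-0.3,"dz":0,"spin":0},{"dx":12.7,"dy":-0.3,"dz":0,"spin":0}]' 0
python3 - <<'E'
from h import *
o,R=info(); print((Rz(CY).T@(o["tool_pos"]-C0)).round(1))
from plant import capture
c=capture("wrist"); cv2.imwrite("pics/w16.png",c["frame"])
c=capture("top"); cv2.imwrite("pics/t16.png",c["frame"])
c=capture("side"); cv2.imwrite("pics/s16.png",cv2.resize(c["frame"][40:160,280:440],None,fx=5,fy=5,interpolation=2))
E
```

```text
time: 21.05
tool_pos: [545.9, -266.4, 184.4]
tcp_rot: [-2.227, 1.57, -0.725]
contact_force: [-0.5, 0.0, 0.1]
grip_width: 0.1
t 21.05 tcp [ 545.9 -266.4  184.4] yawY deg 176.03 F [-0.5  0.   0.1] w 0.1 j6 [-0.58  0.53  1.35 -0.    1.27  2.63]
[  17.8 -187.1  184.4]
```

View pics/s16.png

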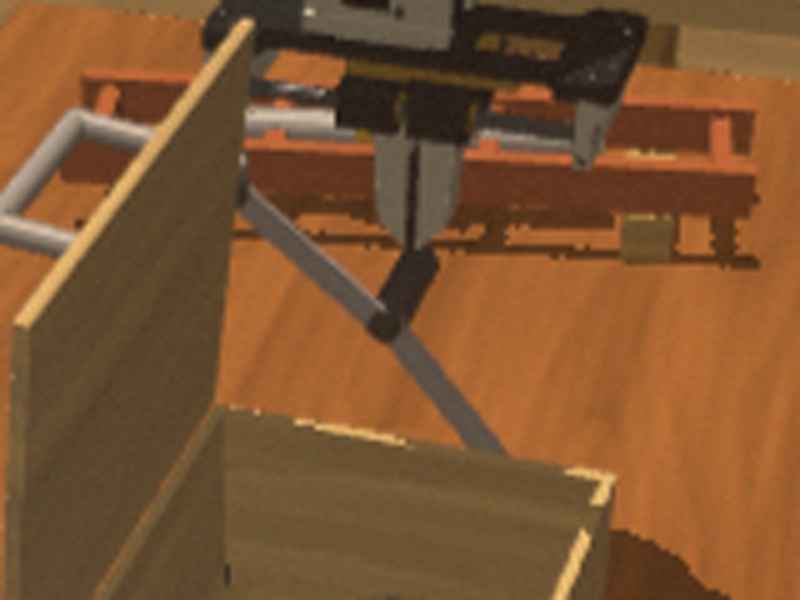

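View pics/w16.png

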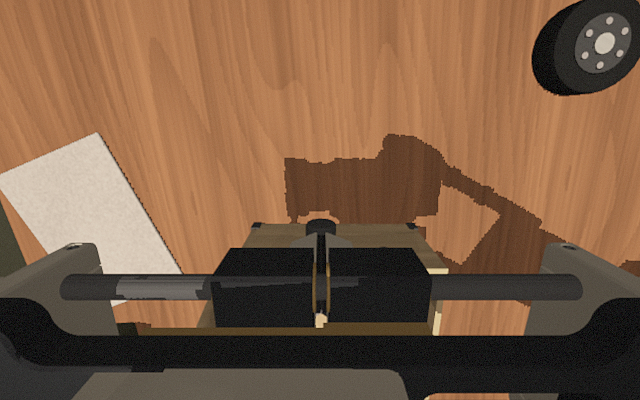

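The closed fingertips sit just above the knob's outer end. I'll shift them about 4 mm forward so that they push down and back, then follow the knob's arc.

```bash
python3 -m crank '[{"dx":0,"dy":0.25,"dz":0,"spin":0},{"dx":0.2,"dy":0.45,"dz":0,"spin":0},{"dx":0.5,"dy":0.45,"dz":0,"spin":0},{"dx":0.8,"dy":0.4,"dz":0,"spin":0},{"dx":1.1,"dy":0.1,"dz":0,"spin":0},{"dx":1.45,"dy":-0.25,"dz":0,"spin":0},{"dx":1.85,"dy":-0.6,"dz":0,"spin":0},{"dx":2.25,"dy":-0.9,"dz":0,"spin":0},{"dx":2.6,"dy":-1.2,"dz":0,"spin":0},{"dx":3,"dy":-1.45,"dz":0,"spin":0},{"dx":3.4,"dy":-1.7,"dz":0,"spin":0},{"dx":3.8,"dy":-1.9,"dz":0,"spin":0},{"dx":4.2,"dy":-2.1,"dz":0,"spin":0},{"dx":4.2,"dy":-2.1,"dz":0,"spin":0},{"dx":4.2,"dy":-2.1,"dz":0,"spin":0}]' 0
python3 - <<'E'
from h import *
o,R=info(); print((Rz(CY).T@(o["tool_pos"]-C0)).round(1))
from plant import capture
c=capture("side"); cv2.imwrite("pics/s17.png",cv2.resize(c["frame"][40:160,280:440],None,fx=5,fy=5,interpolation=2))
E
```

```text
time: 22.45
tool_pos: [566.0, -267.3, 141.2]
tcp_rot: [1.192, 1.568, 2.693]
contact_force: [0.0, -0.7, 0.2]
grip_width: 0.4
t 22.45 tcp [ 566.  -267.3  141.2] yawY deg 176.03 F [ 0.  -0.7  0.2] w 0.4 j6 [-0.56  0.6   1.34 -0.    1.2   2.65]
[  37.9 -186.6  141.2]
```

View pics/s17.png

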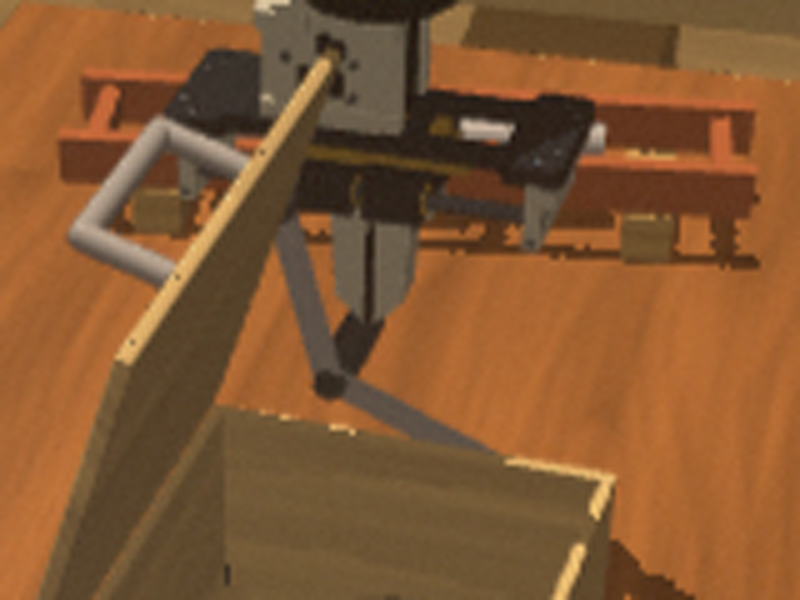

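The stay has broken: its links fold downwards and the lid has come down somewhat. Next I'll measure the lid's angle and check whether it is moving.

```bash
cat >> h.py <<'E'
def lidpt(th,a,y,h):
    "a ahead, h above hinge in lid frame"
    return chest([100-a*np.cos(th)+h*np.sin(th), y, 110.5+a*np.sin(th)+h*np.cos(th)])
E
python3 - <<'E'
from h import *
from plant import capture
c=capture("side"); cv2.imwrite("pics/s18.png",c["frame"]); cv2.imwrite("pics/s18c.png",cv2.resize(c["frame"][40:160,280:440],None,fx=5,fy=5,interpolation=2))
info()
for th in np.arange(1.0,1.5,.05):
    print(round(th,2),"FL bot",(( proj("side",lidpt(th,201,131,0))[0]-[280,40])*5).round(0),"FL top",((proj("side",lidpt(th,201,131,8))[0]-[280,40])*5).round(0),"FR",((proj("side",lidpt(th,201,-131,8))[0]-[280,40])*5).round(0))
E
```

```text
t 22.55 tcp [ 566.2 -267.5  141.8] yawY deg 176.02 F [0.1 0.4 1.1] w 0.5 j6 [-0.56  0.6   1.34 -0.    1.2   2.65]
1.0 FL bot [255. 435.] FL top [238. 422.] FR [431. 100.]
1.05 FL bot [233. 419.] FL top [215. 407.] FR [412.  87.]
1.1 FL bot [210. 404.] FL top [191. 392.] FR [392.  74.]
1.15 FL bot [186. 390.] FL top [167. 379.] FR [372.  63.]
1.2 FL bot [162. 377.] FL top [142. 366.] FR [351.  52.]
1.25 FL bot [137. 364.] FL top [118. 355.] FR [330.  43.]
1.3 FL bot [112. 353.] FL top [ 92. 345.] FR [309.  34.]
1.35 FL bot [ 87. 343.] FL top [ 67. 335.] FR [287.  27.]
1.4 FL bot [ 62. 334.] FL top [ 41. 327.] FR [265.  21.]
1.45 FL bot [ 36. 326.] FL top [ 16. 320.] FR [244.  15.]
```

View pics/s18c.png

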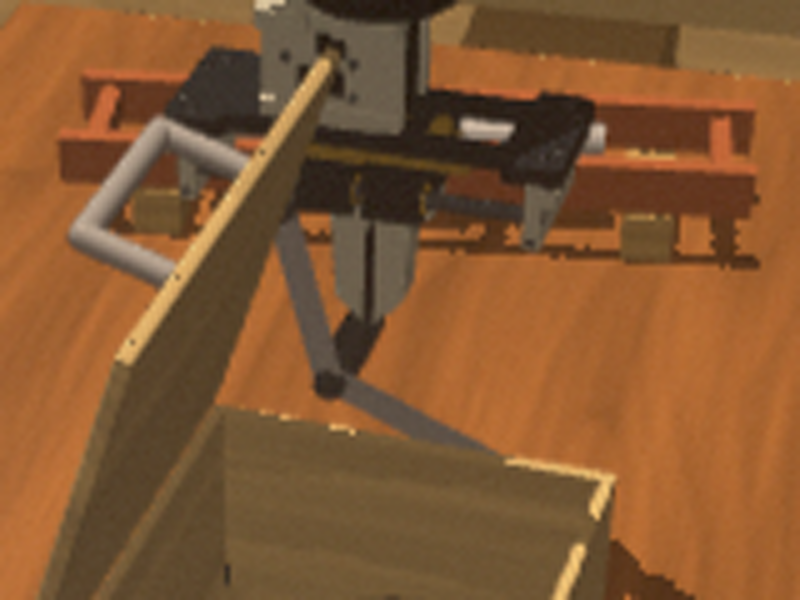

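The lid is stationary at about 1.25 rad (corner at (119,353) in the crop, predicted (118,355)), so the stay is well broken. Next I'll rise and go over the handle.

```bash
python3 - <<'E'
from h import *
o,R=info(); h=lidpt(1.25,182,0,50); print("handle",h.round(1)); print(go([h[0],h[1],385]))
E
```

```text
t 22.55 tcp [ 566.2 -267.5  141.8] yawY deg 176.02 F [0.1 0.4 1.1] w 0.5 j6 [-0.56  0.6   1.34 -0.    1.2   2.65]
handle [631.3 -84.9 299. ]
[-24.32  -5.2   18.67]
```

```bash
python3 -m crank '[{"dx":-0.5,"dy":0,"dz":0,"spin":0},{"dx":-2,"dy":0,"dz":0,"spin":0},{"dx":-5,"dy":0,"dz":0,"spin":0},{"dx":-8.5,"dy":0,"dz":0,"spin":0},{"dx":-12,"dy":0,"dz":0,"spin":0},{"dx":-15.5,"dy":0,"dz":0,"spin":0},{"dx":-19,"dy":0,"dz":0,"spin":0},{"dx":-22,"dy":0,"dz":0,"spin":0},{"dx":-24,"dy":-0.5,"dz":1.5,"spin":0},{"dx":-24.3,"dy":-1.2,"dz":4,"spin":0},{"dx":-24.3,"dy":-2.2,"dz":7.5,"spin":0},{"dx":-24.3,"dy":-3.2,"dz":11,"spin":0},{"dx":-24.3,"dy":-4.2,"dz":14.5,"spin":0},{"dx":-24.3,"dy":-4.9,"dz":17.3,"spin":0},{"dx":-24.3,"dy":-5.2,"dz":18.6,"spin":0},{"dx":-24.3,"dy":-5.2,"dz":18.6,"spin":0},{"dx":-24.3,"dy":-5.2,"dz":18.6,"spin":0}]' 28
python3 - <<'E'
from h import *
o,R=info()
from plant import capture
c=capture("wrist"); cv2.imwrite("pics/w19.png",c["frame"])
c=capture("side"); cv2.imwrite("pics/s19.png",c["frame"])
E
```

```text
time: 23.97
tool_pos: [631.2, -85.8, 385.3]
tcp_rot: [3.128, 1.57, -1.653]
contact_force: [0.3, -0.5, 0.5]
grip_width: 25.8
t 23.97 tcp [631.2 -85.8 385.3] yawY deg 176.08 F [ 0.3 -0.5  0.5] w 25.8 j6 [-0.25  0.52  0.82 -0.    1.8   2.96]
```

View pics/w19.png

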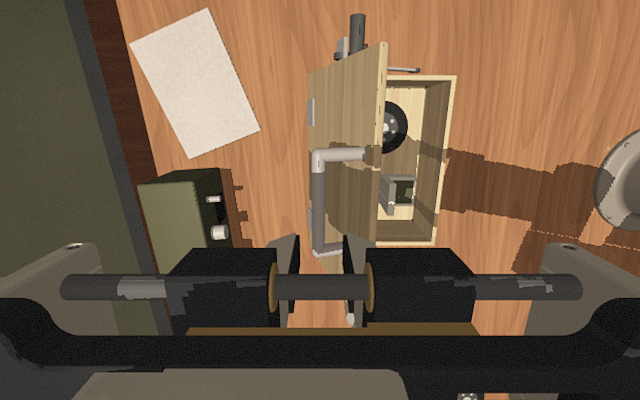

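View pics/s19.png

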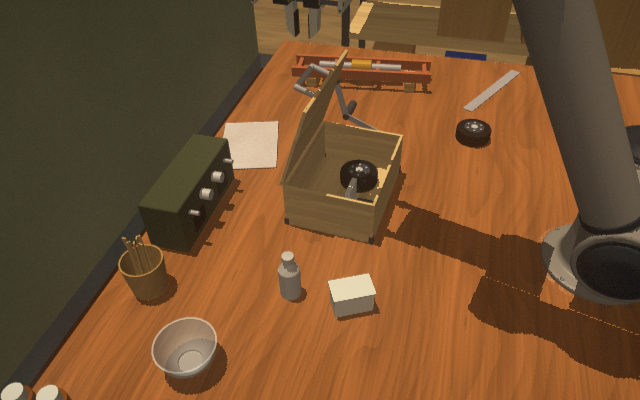

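In the wrist view the bar runs from (319,158) to (318,250), just left of the centre column.

```bash
python3 - <<'E'
from h import *
o,R=info()
a,b=wray((318.7,157),300,o,R),wray((318,250),300,o,R); m=(a+b)/2
for p in (a,b,m): print(p.round(1),(Rz(CY).T@(p-C0)).round(1))
print(go([m[0],m[1],280]))
im=cv2.imread("pics/w19.png")[130:270,280:420]; cv2.imwrite("pics/w19c.png",cv2.resize(im,None,fx=4,fy=4,interpolation=2))
E
```

```text
t 24.07 tcp [631.  -87.3 385.3] yawY deg 175.93 F [ 0.8 -1.4  0. ] w 25.4 j6 [-0.26  0.52  0.82 -0.    1.8   2.96]
[ 630.5 -131.4  300. ] [ 92.5 -46.4 300. ]
[637.5 -45.  300. ] [ 93.4  40.3 300. ]
[634.  -88.2 300. ] [ 93.   -3.1 300. ]
[10.53 -0.31 -0.07]
```

View pics/w19c.png

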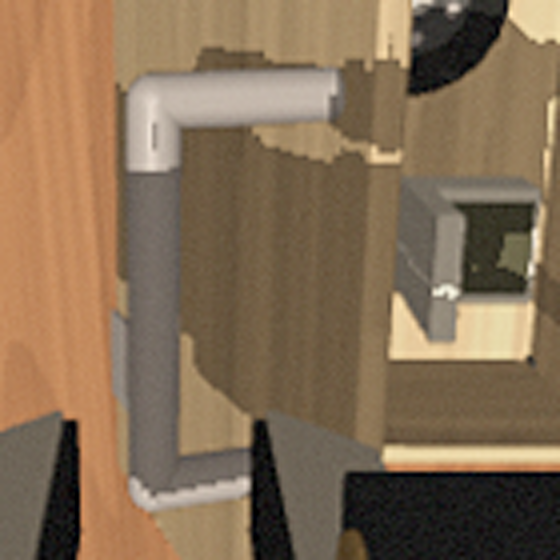

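```bash
python3 -m crank '[{"dx":1,"dy":-0.1,"dz":0,"spin":0},{"dx":3,"dy":-0.25,"dz":0,"spin":0},{"dx":5,"dy":-0.25,"dz":0,"spin":0},{"dx":6.5,"dy":-0.25,"dz":0,"spin":0},{"dx":8,"dy":-0.25,"dz":0,"spin":0},{"dx":9.2,"dy":-0.25,"dz":0,"spin":0},{"dx":10.2,"dy":-0.25,"dz":0,"spin":0},{"dx":10.5,"dy":-0.25,"dz":0,"spin":0},{"dx":10.5,"dy":-0.25,"dz":0,"spin":0},{"dx":10.5,"dy":-0.25,"dz":0,"spin":0}]' 28
python3 -m crank '[{"dx":0,"dy":0,"dz":0,"spin":0},{"dx":0,"dy":0,"dz":0,"spin":0},{"dx":0,"dy":0,"dz":0,"spin":0},{"dx":0,"dy":0,"dz":0,"spin":0},{"dx":0,"dy":0,"dz":0,"spin":0}]' 0
python3 - <<'E'
from h import *
o,R=info(); print((Rz(CY).T@(o["tool_pos"]-C0)).round(1))
from plant import capture
c=capture("side"); cv2.imwrite("pics/s20.png",c["frame"]); cv2.imwrite("pics/s20c.png",cv2.resize(c["frame"][20:160,270:430],None,fx=4,fy=4,interpolation=2))
E
```

```text
time: 24.9
tool_pos: [634.0, -86.6, 280.8]
tcp_rot: [-1.895, 1.57, -0.394]
contact_force: [0.2, -0.7, 0.2]
grip_width: 25.8
time: 25.32
tool_pos: [634.1, -85.9, 280.9]
tcp_rot: [-1.948, 1.569, -0.447]
contact_force: [-0.1, -0.4, 2.9]
grip_width: 11.1
t 25.32 tcp [634.1 -85.9 280.9] yawY deg 176.03 F [-0.1 -0.4  2.9] w 11.1 j6 [-0.25  0.53  1.07 -0.    1.53  2.96]
[ 92.9  -0.8 280.9]
```

View pics/s20c.png

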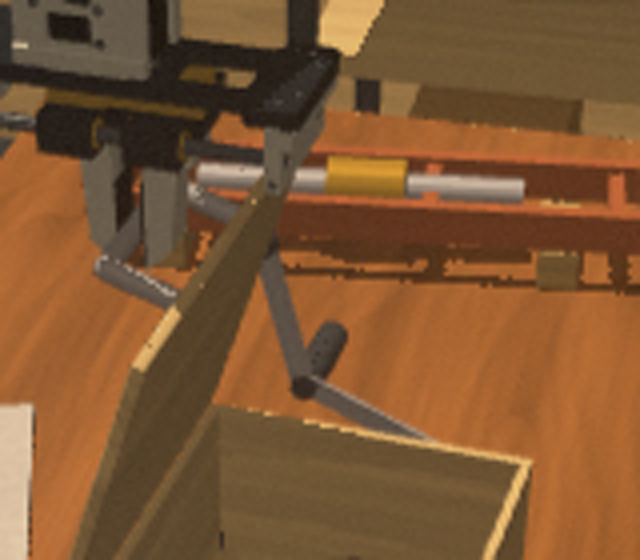

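The bar is gripped again at an opening of 11.1 mm. The knob hangs low, so the stay is folded. Next I'll ease the lid down along the arc, pausing halfway.

```bash
python3 -m crank '[{"dx":0,"dy":0.3,"dz":0,"spin":0},{"dx":0.05,"dy":0.7,"dz":0,"spin":0},{"dx":0.1,"dy":1.2,"dz":0,"spin":0},{"dx":0.2,"dy":2.15,"dz":0,"spin":0},{"dx":0.37,"dy":3.07,"dz":0,"spin":0},{"dx":0.58,"dy":4,"dz":0,"spin":0},{"dx":0.83,"dy":4.9,"dz":0,"spin":0},{"dx":1.14,"dy":5.76,"dz":0,"spin":0},{"dx":1.48,"dy":6.63,"dz":0,"spin":0},{"dx":1.87,"dy":7.48,"dz":0,"spin":0},{"dx":2.3,"dy":8.3,"dz":0,"spin":0},{"dx":2.77,"dy":9.1,"dz":0,"spin":0},{"dx":3.27,"dy":9.9,"dz":0,"spin":0},{"dx":3.27,"dy":9.9,"dz":0,"spin":0}]' 0
python3 - <<'E'
from h import *
o,R=info(); print((Rz(CY).T@(o["tool_pos"]-C0)).round(1))
from plant import capture
c=capture("side"); cv2.imwrite("pics/s21.png",c["frame"])
E
```

```text
time: 26.53
tool_pos: [533.1, -78.2, 246.3]
tcp_rot: [1.231, 1.567, 2.732]
contact_force: [-1.4, 2.3, -0.6]
grip_width: 11.0
t 26.53 tcp [533.1 -78.2 246.3] yawY deg 176.03 F [-1.4  2.3 -0.6] w 11.0 j6 [-0.29  0.35  1.45  0.    1.34  2.92]
[ -8.4  -0.3 246.3]
```

View pics/s21.png

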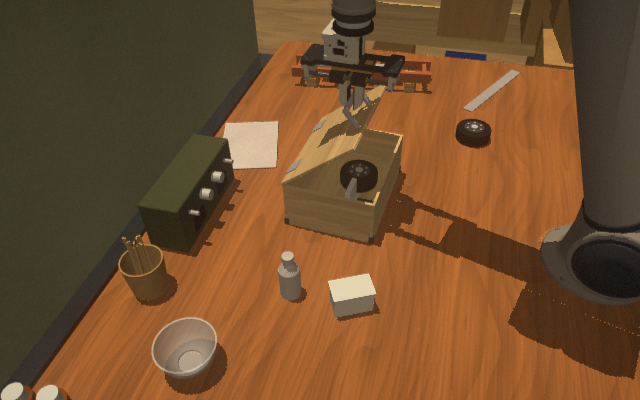

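Halfway down the forces are near zero and the grip holds. I'll continue to about 0.06 rad, slowing at the end.

```bash
python3 -m crank '[{"dx":0.25,"dy":0.35,"dz":0,"spin":0},{"dx":0.55,"dy":0.75,"dz":0,"spin":0},{"dx":1.15,"dy":1.5,"dz":0,"spin":0},{"dx":1.75,"dy":2.2,"dz":0,"spin":0},{"dx":2.4,"dy":2.85,"dz":0,"spin":0},{"dx":3.1,"dy":3.5,"dz":0,"spin":0},{"dx":3.8,"dy":4.07,"dz":0,"spin":0},{"dx":4.55,"dy":4.62,"dz":0,"spin":0},{"dx":5.33,"dy":5.15,"dz":0,"spin":0},{"dx":6.13,"dy":5.63,"dz":0,"spin":0},{"dx":6.95,"dy":6.07,"dz":0,"spin":0},{"dx":7.7,"dy":6.42,"dz":0,"spin":0},{"dx":8.2,"dy":6.64,"dz":0,"spin":0},{"dx":8.66,"dy":6.83,"dz":0,"spin":0},{"dx":9,"dy":6.95,"dz":0,"spin":0},{"dx":9.35,"dy":7.08,"dz":0,"spin":0},{"dx":9.35,"dy":7.08,"dz":0,"spin":0}]' 0
python3 - <<'E'
from h import *
o,R=info(); print((Rz(CY).T@(o["tool_pos"]-C0)).round(1))
from plant import capture
c=capture("side"); cv2.imwrite("pics/s22.png",cv2.resize(c["frame"][110:250,270:430],None,fx=4,fy=4,interpolation=2))
E
```

```text
time: 28.0
tool_pos: [464.3, -73.5, 152.9]
tcp_rot: [0.515, 1.57, 2.016]
contact_force: [2.4, 4.8, -4.0]
grip_width: 10.9
t 28.0 tcp [464.3 -73.5 152.9] yawY deg 176.02 F [ 2.4  4.8 -4. ] w 10.9 j6 [-0.32  0.32  1.78  0.    1.04  2.89]
[-77.4  -0.6 152.9]
```

View pics/s22.png

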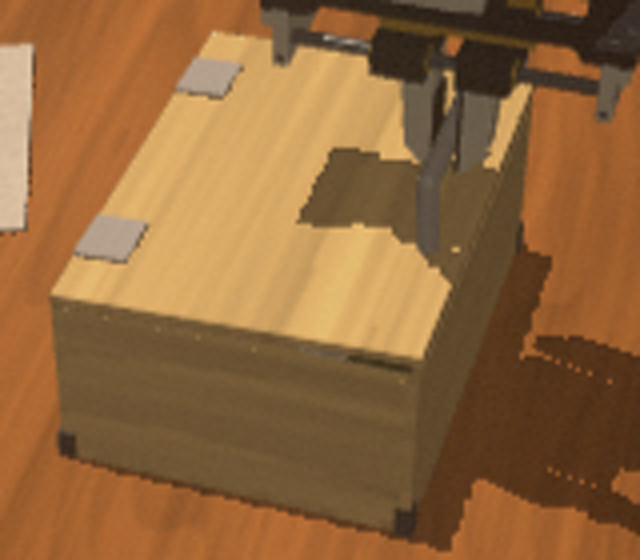

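The lid is nearly shut, with a thin gap at the front around (390,363) in the crop. I'll lower it the last bit slowly.

```bash
python3 -m crank '[{"dx":0.15,"dy":0.05,"dz":0,"spin":0},{"dx":0.3,"dy":0.1,"dz":0,"spin":0},{"dx":0.45,"dy":0.14,"dz":0,"spin":0},{"dx":0.6,"dy":0.18,"dz":0,"spin":0},{"dx":0.75,"dy":0.21,"dz":0,"spin":0},{"dx":0.85,"dy":0.23,"dz":0,"spin":0},{"dx":0.85,"dy":0.23,"dz":0,"spin":0}]' 0
python3 -m crank '[{"dx":0.05,"dy":0.02,"dz":0,"spin":0},{"dx":0.1,"dy":0.03,"dz":0,"spin":0},{"dx":0.15,"dy":0.04,"dz":0,"spin":0},{"dx":0.15,"dy":0.04,"dz":0,"spin":0}]' 0
python3 - <<'E'
from h import *
o,R=info(); print((Rz(CY).T@(o["tool_pos"]-C0)).round(1))
from plant import capture
c=capture("side"); cv2.imwrite("pics/s23.png",cv2.resize(c["frame"][110:250,270:430],None,fx=4,fy=4,interpolation=2))
E
```

```text
time: 28.63
tool_pos: [461.8, -73.4, 144.7]
tcp_rot: [0.82, 1.569, 2.322]
contact_force: [0.8, 5.7, -1.7]
grip_width: 11.2
time: 28.97
tool_pos: [461.5, -73.4, 143.4]
tcp_rot: [0.771, 1.569, 2.272]
contact_force: [-0.3, 5.0, -1.5]
grip_width: 10.7
t 28.97 tcp [461.5 -73.4 143.4] yawY deg 176.02 F [-0.3  5.  -1.5] w 10.7 j6 [-0.32  0.33  1.8   0.    1.01  2.89]
[-80.2  -0.6 143.4]
```

View pics/s23.png

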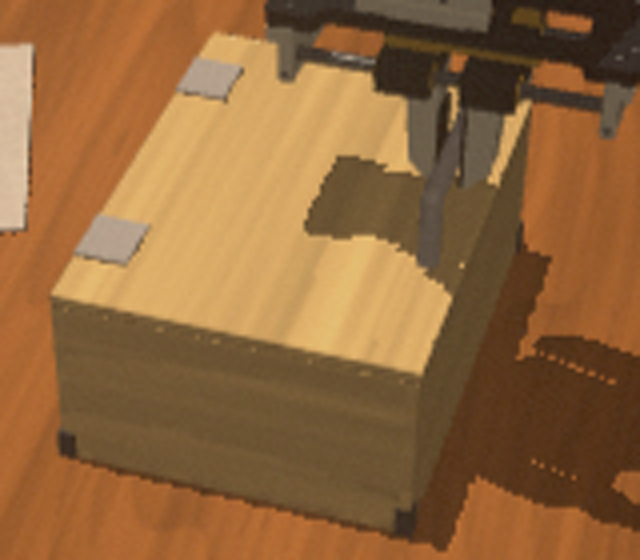

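The gap is hardly visible now, but the tool still carries a little of the lid's weight. I'll keep lowering in small steps until the force turns upward.

```bash
python3 -m crank '[{"dx":0.05,"dy":0.02,"dz":0,"spin":0},{"dx":0.1,"dy":0.03,"dz":0,"spin":0},{"dx":0.15,"dy":0.04,"dz":0,"spin":0},{"dx":0.2,"dy":0.05,"dz":0,"spin":0},{"dx":0.2,"dy":0.05,"dz":0,"spin":0}]' 0
python3 -m crank '[{"dx":0.05,"dy":0.01,"dz":0,"spin":0},{"dx":0.1,"dy":0.01,"dz":0,"spin":0},{"dx":0.1,"dy":0.01,"dz":0,"spin":0},{"dx":0.1,"dy":0.01,"dz":0,"spin":0}]' 0
python3 - <<'E'
from h import *
info()
E
```

```text
time: 29.43
tool_pos: [461.5, -73.4, 143.0]
tcp_rot: [-1.159, 1.57, 0.343]
contact_force: [-3.4, 6.9, 12.1]
grip_width: 10.8
time: 29.77
tool_pos: [461.5, -73.4, 142.8]
tcp_rot: [-1.451, 1.569, 0.051]
contact_force: [-5.4, 7.1, 20.6]
grip_width: 11.1
t 29.77 tcp [461.5 -73.4 142.8] yawY deg 176.03 F [-5.4  7.1 20.6] w 11.1 j6 [-0.32  0.33  1.8   0.    1.01  2.89]
```

The force is now upward at 20 N and the tool has stopped at z 142.8, so the lid is seated. I'll relax by 1.5 mm, open, and rise clear.

```bash
python3 -m crank '[{"dx":-0.1,"dy":0,"dz":0,"spin":0},{"dx":-0.15,"dy":0,"dz":0,"spin":0}]' 0
python3 -m crank '[{"dx":0,"dy":0,"dz":0,"spin":0},{"dx":0,"dy":0,"dz":0,"spin":0},{"dx":0,"dy":0,"dz":0,"spin":0},{"dx":0,"dy":0,"dz":0,"spin":0},{"dx":0,"dy":0,"dz":0,"spin":0},{"dx":-0.5,"dy":0,"dz":0,"spin":0},{"dx":-1.5,"dy":0,"dz":0,"spin":0},{"dx":-3,"dy":0,"dz":0,"spin":0},{"dx":-5,"dy":0,"dz":0,"spin":0},{"dx":-8,"dy":0,"dz":0,"spin":0},{"dx":-11,"dy":0,"dz":0,"spin":0},{"dx":-14,"dy":0,"dz":0,"spin":0},{"dx":-15,"dy":0,"dz":0,"spin":0},{"dx":-15,"dy":0,"dz":0,"spin":0},{"dx":-15,"dy":0,"dz":0,"spin":0}]' 50
python3 - <<'E'
from h import *
info()
from plant import capture
c=capture("side"); cv2.imwrite("pics/s25.png",c["frame"]); cv2.imwrite("pics/s25c.png",cv2.resize(c["frame"][110:250,270:430],None,fx=4,fy=4,interpolation=2))
c=capture("top"); cv2.imwrite("pics/t25.png",c["frame"])
a=cv2.imread("pics/side0.png").astype(int); 
for n,(x0,y0,x1,y1) in dict(lid=(283,117,375,205),tank=(275,250,305,305),block=(325,270,380,320)).items():
    print(n,np.abs(a-c0 if False else a[y0:y1,x0:x1]-cv2.imread("pics/s25.png").astype(int)[y0:y1,x0:x1]).mean().round(2))
E
```

```text
time: 29.93
tool_pos: [461.5, -73.4, 143.0]
tcp_rot: [-1.142, 1.569, 0.359]
contact_force: [-0.0, 5.7, 1.6]
grip_width: 10.6
time: 31.18
tool_pos: [461.1, -73.9, 292.5]
tcp_rot: [-2.029, 1.57, -0.528]
contact_force: [1.0, 0.9, -1.2]
grip_width: 45.9
t 31.18 tcp [461.1 -73.9 292.5] yawY deg 176.02 F [ 1.   0.9 -1.2] w 45.9 j6 [-0.32  0.19  1.55 -0.    1.4   2.89]
lid 4.68
tank 1.76
block 1.74
```

View pics/s25c.png

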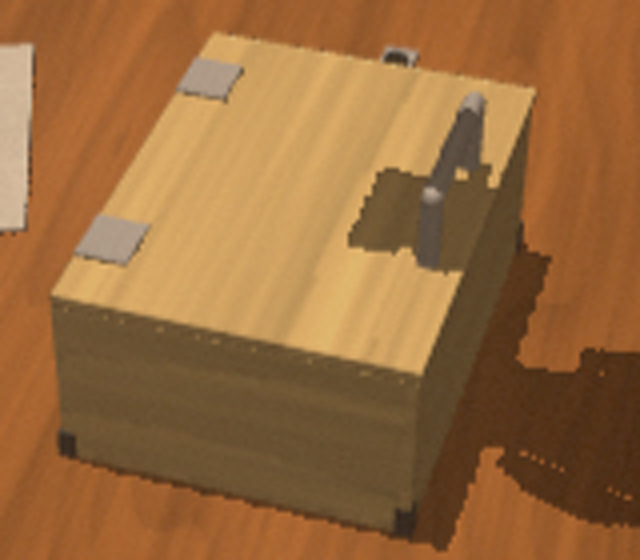

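View pics/t25.png

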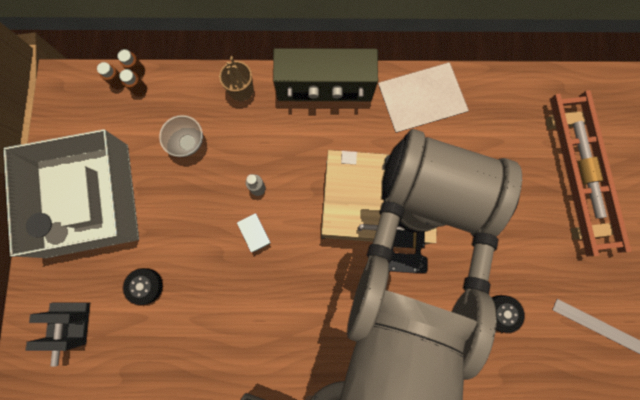

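The lid's front corner is at (422,374) in the crop, and it was at (422,375) before opening, so the lid is shut to within the 0.03 rad. The tank and block regions match the first picture, and the arm is clear with no force. I'll hand in.

```bash
python3 - <<'E'
from plant import bot
print(bot.close_job())
E
```

```text
the job is handed in; nothing more can be done
None
```

The job is done and handed in at about 31 s of the 72 s allowed. It reported no verdict, so what follows comes from my own readings.

**What I did**
- I raised the lid by its handle until the stay locked past straight.
- I set the seat down in the left half of the chest and let go.
- I pushed the knob down and back. The stay broke and the lid held still at about 1.25 rad.
- I re-gripped the bar, eased the lid down until it seated, released it and rose clear.

**Last checks**
- **Lid:** its front corner is within a pixel of where it was before opening. The final press met a firm 20 N, eased before I let go.
- **Tank and block:** they look unchanged in the last pictures.
- **Arm:** it is about 13 cm above the handle, with the force reading within noise.
- **Seat:** after release it stood upright, within 2 pixels of the planned spot and clear of the wheel. When I went back to the handle it was still standing in the chest.

**What disagreed or could not be checked**
- The first move was refused for missing keys, and nothing moved.
- There was an 18 N pull at mid-lift because the commanded arc was about 2 mm short. I corrected it.
- Breaking the stay brought the lid down further than I had expected (1.25 instead of about 1.4 rad), but it stayed well above 0.9.
- I could not see the seat or the wheel once the lid was shut.

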